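Find the hidden index notch with the spring plunger and set the dish carriage against it

TASK

Take the spring plunger out of its stand, put its tip into the covered slot of the index rail at one end of the slot and drag it along, lightly pressed, until the tip drops into the hidden notch; leave the plunger standing there with its collar flush on the rail. Then slide the dish carriage along the rail until it rests against the plunger's collar. Be gentle with the rail and plunger, and leave the other things on the table where they are.

Things in the scene. Friction and masses are not known exactly. Their poses are not given: they have to be found in the camera images.
- plunger: spring plunger, 110 g, standing upright in the stand: black round grip 16 mm in diameter (5 to 54 mm above the origin; hold it there) on a steel collar 30 mm in diameter, 5 mm thick, with a round 10 mm steel tip reaching 26 mm below it. The tip is sprung: gives from 1.6 N on, retracts up to 11 mm at 0.4 N per mm. Origin: centre of the collar's underside; z up along the grip.
- stand: fixed grey block, 56 x 56 x 40 mm, with a loose 16 mm hole, 33 mm deep, in the middle of its top, where the plunger stands with its collar on the top. Origin: centre of its underside, z up.
- rail: fixed aluminium index rail, 90 mm wide (its x), 370 mm long (its y, from -116 to +254 mm), 44 mm high; the slot is in its flat top. Origin: on the table, under the middle of the slot; z up. Nothing on the rail (bar, slot walls, carriage) may be pushed with more than 30 N through the plunger.
- slot_middle (a point): middle of the slot, level with the rail's top. Slot: 16 mm wide (rail's x), 100 mm long (50 mm to each side along rail's y), closed to view by thin black rubber dust lips that give way without resistance. In it lies a steel bar, its level top 17 mm below the rail's top: a plunger standing on the bar unpressed keeps its collar 9 mm above the rail.
- slot_end (a point): the slot's end at rail's y = -50 mm, level with the rail's top. The bar's only notch is 13 mm long (y), as wide as the slot and 10 mm deep; its centre lies 20 to 80 mm from here, elsewhere each time, so a tip centred within 11 mm of either slot end is off it. In the notch the tip is fully out; let go with the collar 1 to 4 mm above the hard rail top, the plunger falls flush by itself.
- carriage (a joint): travel of the dish carriage toward the rail's -y, in m: 0 with its front face at rail's y = +115 mm, 0.18 at most; about 2 N of friction, stays where left. A grey sled 130 mm long with a glass dish fixed on it, its top 14 mm above the rail's top; it starts on the +y side of the slot.
- carriage_face (a point): middle of the carriage's flat front face (looking to the rail's -y), 5 mm above the rail's top; it meets the plunger's collar
- carriage_fin (a point): top centre of the black grip fin on the carriage: 12 mm thick (rail's x), 26 mm long (rail's y), standing 30 mm above the carriage, its top 44 mm above the rail's top; 22 mm behind the front face. Pinch it across its thickness to slide the carriage.
- soil_pot: bystander: lidded sample pot, 75 x 81 x 50 mm, behind the rail; origin: its foot
- well_plate: bystander: clear well plate, 86 x 128 x 17 mm, behind the rail; origin: its underside
- forceps: bystander: forceps, 125 mm long, lying in front of the rail; origin: its underside
- vial: bystander: capped vial, 26 mm in diameter, 58 mm tall, near the stand; origin: its foot
- marker: bystander: dark marker, 135 mm long, lying near the stand; origin: its underside
- tape: bystander: roll of tape, 89 mm in diameter, 48 mm tall, at the right front; origin: its foot
Not all that is in view belongs to the job. Leave any purple look-alike of the plunger alone.

How it is judged:
By the outcome, as a careful person would: the job done as asked, in the order asked, and still so for the second after the job is handed in, with the robot touching nothing.
It also fails if it takes over 64 s, if anything falls off the work surface, if the arm or the gripper's body presses on something with over 40 N, if the wrist force passes 120 N, or if a joint passes its speed limit or range.

ROBOT

A 7-joint arm with a two-finger parallel gripper is mounted at the origin on a cart in front of the work surface, level with it; the furniture and walls round the work are solid. World frame = base frame: x ahead of the robot, y to its left, z up, the work surface at z = 0. Lengths are in m, angles in rad, forces in N, time in s.
With the tool pointing down it reaches from about 0.425 to 0.875 m from the base axis. Payload 8.4 kg.
Tool frame: the origin (TCP) lies midway between the tips of the shut fingers; the grasp point (between the pads) lies 19 mm behind it; z points along the fingers, y is the direction in which the jaws open and shut (so a half turn about z gives the same grasp; the last joint's range is limited). The gripper opens to 85 mm and grips with 20 to 120 N. Pads are 22 mm wide; open, the fingers measure 114 mm over their backs; the gripper's body (76 mm by 85 mm) begins 54 mm behind the grasp point. The pads swing forward as they close: fully open they stand 13 mm farther back than shut.
Start: joints at [1.043, 0.333, 0.04, 1.465, -0.013, 1.343, -0.059], TCP at [0.27, -0.591, 0.199] pointing down, gripper open.
Joint ranges: [-2.58, 2.58], [-0.38, 2.09], [-1.3, 1.39], [0.25, 2.4], [-1.5, 4.64], [0.08, 2.09], [-2.65, 2.65]. Speed limits (rad/s): [2.22, 2.22, 2.79, 2.79, 3.14, 3.14, 3.14].

INTERFACE

Orientations are given as a rotation vector (axis times angle).
In Python, from cell import bot gives the robot as it stands.
- The arm moves only by the tool carry_out, never from a script. Its argument "increments" is a list of rows, each an object of numbers: "tx", "ty", "tz": the shift along the world's x, y, z in cm; "wx", "wy", "wz": the turn, a rotation vector about the world's x, y, z in rad; "jaw": the finger opening in cm, from 0 to 8.54. In form: [{"tx": .., "ty": .., "tz": .., "wx": .., "wy": .., "wz": .., "jaw": ..}, ...]. A call has 1 to 5 rows; each row is the pose to reach, as a shift and turn from the pose commanded when the call began; what a row does not reach only later rows make up. A row lasts 1/10 s, in which the tool goes at most 50 mm and 8.59 degrees, less where a joint would pass 70% of its speed; a pose out of reach is approached as far as the arm can. A call with a gripper value outside its range is refused whole. The fingers move at their own pace and stop on an object; "newtons" is the grip in N (left out, the last holds). Time passes only in rows, so rows that repeat a pose let the fingers close. It gives the time, the measured TCP pose, the force and the opening at its end, in the units of the state.
- bot.get_state(): the state, without advancing time (a new reading comes with each control period).
- bot.read_camera(name): name is "scene" or "side" or "wrist"; returns a dict with "image" (420x560x3 uint8, blue, green, red), "vfov" (degrees; the focal length in pixels is half the picture's height over the tangent of half this angle, whatever the lens; pixels are square), "cx", "cy" (the principal point, pixels), "dist_coeffs" ([k1, k2, p1, p2, k3] as OpenCV has them; the pictures are not rectified), "R" (3x3) and "t" (3): a world point X has camera coordinates R X + t; the wrist camera has in their place "hand_eye" (4x4, takes a point from camera to tool coordinates, whose origin is the TCP and whose axes are the flange's). Camera axes: x right, y down, z forward; pixel columns grow to the right and rows downward; lengths in m; the calibration is good to about 2 mm. A picture is of the moment at which its call begins: read the wrist's pose just before it. There is no depth.
- bot.close_job(): hands the job in, once; it reports no verdict.
Trained networks look in a picture, given as the dict that the camera call returned (one of the last four; its "shot" number tells which), for a name from the list of things; names that differ only in an ending like _2 or _b are one class to them, and where a whole thing is asked for, a point or a joint stands for the part that bears it (a point fixed in the world has none). Each returns a list of dicts, best first, with "conf" (0 to 1); they miss things now and then, are a little off and sometimes report something else, mostly with a low value. They report only what shows in the picture. A call takes as long as a camera call. They do not tell look-alikes from the thing itself.
- bot.boxes_of(picture, label): "xy" ([column, row] in pixels, amid what is visible of it).
- bot.trace(picture, label): "region" (420x560 bool, what is visible of it) and "xy" ([column, row] in pixels, amid what is visible of it).
- bot.tip_of(picture, label): "xy" ([column, row] in pixels: a listed point, or the origin of a listed thing).
The state is a dict: "t": time; "joints": joint angles; "qd": joint speeds; "effort": joint torques, N m; "tool_pos": TCP position; "tcp_rot": TCP orientation; "wrist_force": force on the tool from outside, world axes, zero at the start; "wrist_torque": the same for the moment, N m; "opening": finger opening in m.
Only numpy, scipy, OpenCV 4.12 (cv2) and the standard library are available. Lean on these libraries where they do the work, as an engineer would, in place of code of your own. Each camera call takes 0.05 s, during which the arm holds its last target. There are 200 camera calls.

## Working session

There is one attempt and no reset: what is moved stays moved. The work goes in short steps, Python scripts to look and compute and a tool call to move; the robot and the scene stay as the last step left them, time stands still between calls to the robot, and variables do not carry over. Pictures are saved under pics/ and viewed, about 8 in all and at most 12, crops included, and the job is handed in when it is done.

Besides the shell and the picture viewer there is one more tool, called after "Emit:" as a command line: name --argument value ..., lists and objects as JSON in quotes. carry_out: Moves the arm, as the interface text tells. Its arguments: {"type":"object","properties":{"increments":{"type":"array"},"newtons":{"type":"number"}},"required":["increments"]}

```bash
mkdir -p pics; cat > h.py <<'E'
import numpy as np, cv2
from scipy.spatial.transform import Rotation as Rn
from cell import bot
def K(p):
    f=p["image"].shape[0]/2/np.tan(np.radians(p["vfov"])/2)
    return np.array([[f,0,p["cx"]],[0,f,p["cy"]],[0,0,1.]])
def pose(p,s=None):
    if "R" in p: return np.array(p["R"]),np.array(p["t"]).ravel()
    T=np.eye(4);T[:3,:3]=Rn.from_rotvec(s["tcp_rot"]).as_matrix();T[:3,3]=s["tool_pos"]
    M=np.linalg.inv(T@np.array(p["hand_eye"]));return M[:3,:3],M[:3,3]
def ray(p,uv,s=None):
    R,t=pose(p,s)
    n=cv2.undistortPoints(np.array([[uv]],float),K(p),np.array(p["dist_coeffs"],float))[0,0]
    return -R.T@t, R.T@np.array([n[0],n[1],1.])
def atz(p,uv,z,s=None):
    c,d=ray(p,uv,s);return c+d*(z-c[2])/d[2]
def proj(p,X,s=None):
    R,t=pose(p,s)
    return cv2.projectPoints(np.array(X,float).reshape(-1,1,3),cv2.Rodrigues(R)[0],t,K(p),np.array(p["dist_coeffs"],float))[0][:,0]
def tri(rays):
    A=np.zeros((3,3));b=np.zeros(3)
    for c,d in rays:
        d=d/np.linalg.norm(d);P=np.eye(3)-np.outer(d,d);A+=P;b+=P@c
    X=np.linalg.solve(A,b);return X,[np.linalg.norm(np.cross(X-c,d/np.linalg.norm(d))) for c,d in rays]
E
cat > a.py <<'E'
from h import *
np.set_printoptions(precision=4,suppress=True)
st=bot.get_state();print({k:np.round(v,3) for k,v in st.items()})
r={}
ps={}
for n in("scene","side"):
    p=ps[n]=bot.read_camera(n);im=p["image"].copy()
    for l in["plunger","stand","rail","slot_middle","slot_end","carriage_face","carriage_fin","vial","marker","forceps","tape","soil_pot","well_plate"]:
        for i,o in enumerate(bot.tip_of(p,l)[:3]):
            print(n,l,i,np.round(o["xy"],1),round(o["conf"],2))
            if i==0:r.setdefault(l,[]).append(ray(p,o["xy"]))
            cv2.circle(im,tuple(int(v) for v in o["xy"]),2,(0,0,255),-1);cv2.putText(im,l[:9]+str(i),tuple(int(v)+3 for v in o["xy"]),0,.35,(0,0,255))
    cv2.imwrite(f"pics/{n}0.png",im)
for l in r:
    if len(r[l])==2:print(l,*tri(r[l]))
E
python3 a.py
```

```text
{'t': np.float64(0.0), 'joints': array([ 1.043,  0.334,  0.04 ,  1.466, -0.013,  1.343, -0.059]), 'qd': array([-0.   ,  0.001, -0.001, -0.001, -0.   , -0.001,  0.001]), 'effort': array([  0.001, -65.856,   1.365, -40.555,   0.017,   0.013,  -0.   ]), 'tool_pos': array([ 0.27 , -0.591,  0.198]), 'tcp_rot': array([-3.068, -0.668,  0.001]), 'wrist_force': array([-0.631,  0.357, -0.698]), 'wrist_torque': array([ 0.012, -0.047,  0.003]), 'opening': np.float64(0.086)}
scene plunger 0 [253.1 230. ] 0.67
scene plunger 1 [225.1 298.9] 0.54
scene plunger 2 [217.4 274.8] 0.43
scene stand 0 [225.6 308.8] 0.68
scene rail 0 [303.5 218.5] 0.98
scene rail 1 [308.7 201.2] 0.7
scene slot_middle 0 [306.7 211.7] 0.56
scene slot_middle 1 [287.  227.7] 0.43
scene slot_end 0 [307.5 199.3] 0.97
scene carriage_face 0 [288.9 229.2] 0.59
scene carriage_fin 0 [288.7 226.6] 0.66
scene vial 0 [191.7 298.5] 0.58
scene marker 0 [277.8 305.7] 0.69
scene marker 1 [311.4 199.9] 0.32
scene forceps 0 [334.2 214.5] 0.56
scene forceps 1 [288.8 228. ] 0.52
scene tape 0 [360.4 180.4] 0.55
scene soil_pot 0 [275.5 199.2] 0.67
[... 1486 characters left out ...]
 0.0734 0.0824] [np.float64(0.0012638433134258774), np.float64(0.0012638433134259746)]
vial [0.5798 0.3953 0.0215] [np.float64(0.004632145230862797), np.float64(0.004632145230862667)]
marker [ 0.3829  0.269  -0.0075] [np.float64(0.0023708631306253274), np.float64(0.0023708631306254926)]
forceps [ 0.4898 -0.3004 -0.2096] [np.float64(0.0025690984692586863), np.float64(0.0025690984692587175)]
tape [ 0.4118 -0.3057  0.0139] [np.float64(0.003697813932610153), np.float64(0.003697813932610133)]
soil_pot [ 0.6232 -0.0746 -0.0007] [np.float64(0.006034803894599199), np.float64(0.006034803894599116)]
well_plate [0.6027 0.0832 0.0068] [np.float64(0.005681165829413024), np.float64(0.0056811658294129135)]
```

```bash
python3 - <<'E'
from h import *
for n in("scene","side"):
    p=bot.read_camera(n);im=p["image"];cv2.imwrite(f"pics/{n}1.png",im)
    c=im[150:360,150:410];cv2.imwrite(f"pics/{n}c.png",cv2.resize(c,None,fx=3,fy=2.85,interpolation=2)[:600,:800])
    np.save(n,im)
E
```

```text
(no output)
```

View pics/scenec.png

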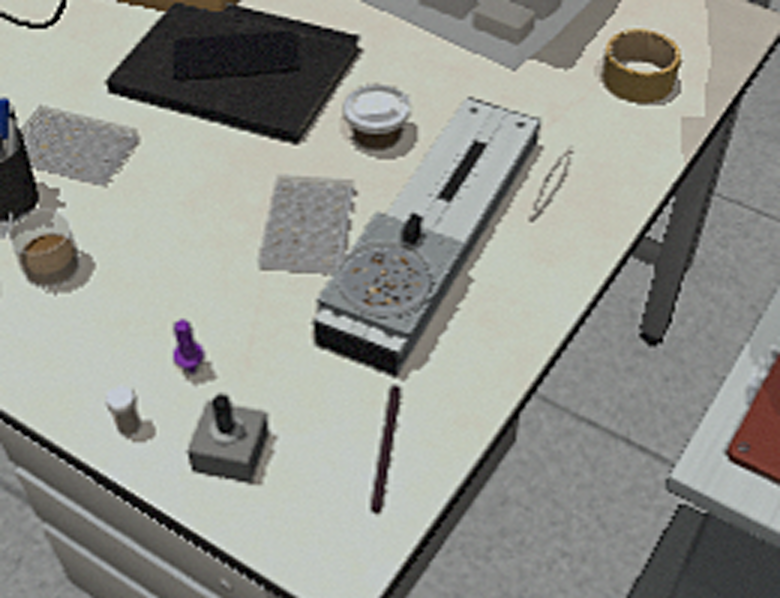

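View pics/sidec.png

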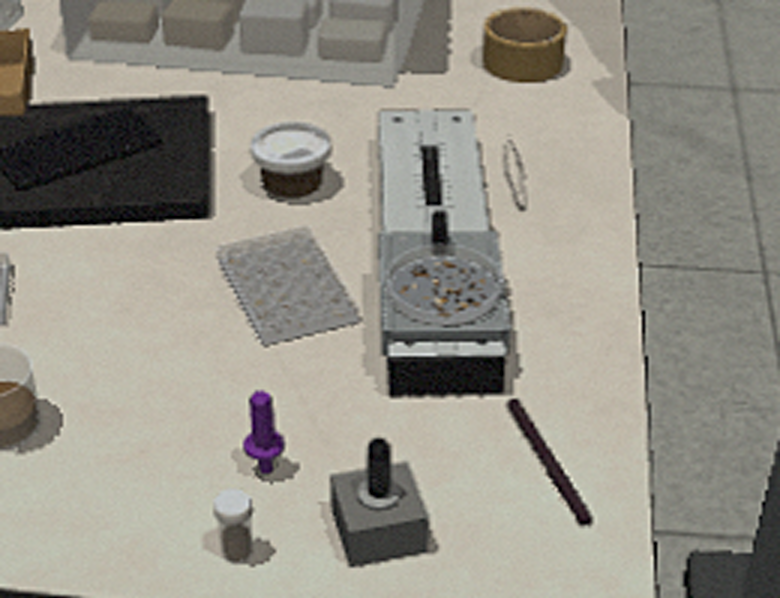

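```bash
python3 - <<'E'
from h import *
np.set_printoptions(precision=4,suppress=True)
S=bot.read_camera("scene");D=bot.read_camera("side")
print("plunger",tri([ray(S,[225.1,298.9]),ray(D,[277.8,322.3])]),atz(S,[225.1,298.9],.04),atz(D,[277.8,322.3],.04))
for a,b,z,n in [([306.7,211.7],[291.7,214.8],.044,"mid"),([307.5,199.3],[291.9,198.9],.044,"end"),([303.5,218.5],[294.3,220.1],0,"rail")]:
    print(n,atz(S,a,z),atz(D,b,z))
# rail corners/slot ends from crops: scale 3, 2.85 offset 150
f=lambda x,y:[150+x/3,150+y/2.85]
for nm,p,pts in [("scene",S,[(470,98),(538,125),(480,143),(448,195)]),("side",D,[(380,110),(470,110),(430,146),(433,205)])]:
    for q in pts: print(nm,q,atz(p,f(*q),.044))
E
```

```text
plunger (array([0.4927, 0.3555, 0.0482]), [np.float64(0.002660455748253584), np.float64(0.0026604557482537076)]) [0.4988 0.3502 0.04  ] [0.4915 0.3508 0.04  ]
mid [ 0.4776 -0.0406  0.044 ] [ 0.4934 -0.0259  0.044 ]
end [ 0.5039 -0.09    0.044 ] [ 0.499  -0.1016  0.044 ]
rail [ 0.49   -0.0449  0.    ] [ 0.4885 -0.0626  0.    ]
scene (470, 98) [ 0.5427 -0.1501  0.044 ]
scene (538, 125) [ 0.456 -0.152  0.044]
scene (480, 143) [ 0.495 -0.091  0.044]
scene (448, 195) [ 0.4823 -0.0031  0.044 ]
side (380, 110) [ 0.5469 -0.1501  0.044 ]
side (470, 110) [ 0.461  -0.1591  0.044 ]
side (430, 146) [ 0.4941 -0.0905  0.044 ]
side (433, 205) [0.484  0.0052 0.044 ]
```

Emit:
carry_out --increments '[{"tx": 2, "ty": 4.5, "tz": 1, "wz": 0.13}, {"tx": 4, "ty": 9, "tz": 2, "wz": 0.26}, {"tx": 6, "ty": 13.5, "tz": 3, "wz": 0.39}, {"tx": 8, "ty": 18, "tz": 4, "wz": 0.52}, {"tx": 10, "ty": 22.5, "tz": 5, "wz": 0.65}]'

```text
$.increments[0]: bad value
```

Emit:
carry_out --increments '[{"tx": 2, "ty": 4.5, "tz": 1, "wz": 0.13}, {"tx": 4, "ty": 9, "tz": 2, "wz": 0.26}, {"tx": 6, "ty": 13.5, "tz": 2, "wz": 0.39}, {"tx": 8, "ty": 18, "tz": 2, "wz": 0.52}, {"tx": 10, "ty": 22.5, "tz": 2, "wz": 0.61}]'

```text
$.increments[0]: bad value
```

Emit:
carry_out --increments '[{"tx": 0.5, "ty": 4.5}, {"tx": 1, "ty": 7}, {"tx": 1.5, "ty": 9}, {"tx": 1.5, "ty": 9}]'

```text
$.increments[0]: bad value
```

```bash
cat > w.py <<'E'
from h import *
import sys
np.set_printoptions(precision=4,suppress=True)
s=bot.get_state();p=bot.read_camera("wrist")
print(s["t"],s["tool_pos"],s["tcp_rot"],s["opening"]);print(np.array(p["hand_eye"])[:3,3])
cv2.imwrite("pics/%s.png"%sys.argv[1],p["image"])
Z=dict(plunger=.04,stand=0,rail=0,slot_middle=.044,slot_end=.044,carriage_face=.049,carriage_fin=.088)
for l,z in Z.items():
    for o in bot.tip_of(p,l)[:3]: print(l,np.round(o["xy"],1),round(o["conf"],2),atz(p,o["xy"],z,s))
E
python3 w.py w1
```

```text
1.6 [ 0.2702 -0.5911  0.1989] [-3.0696 -0.6683  0.    ] 0.08560491519284523
[ 0.0686 -0.0007 -0.1731]
```

View pics/w1.png

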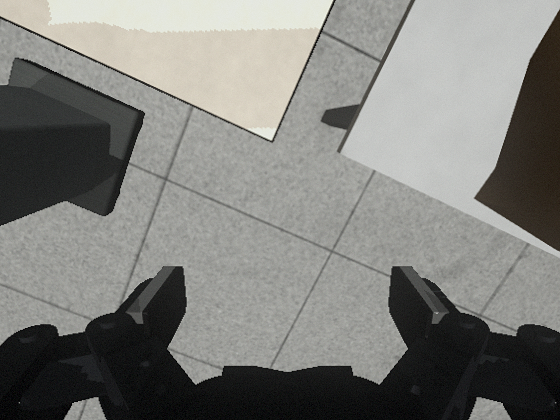

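Emit:
carry_out --increments '[{"tx": 2, "ty": 4.5, "tz": 1, "wx": 0, "wy": 0, "wz": 0.13, "jaw": 4}, {"tx": 4, "ty": 9, "tz": 2, "wx": 0, "wy": 0, "wz": 0.26, "jaw": 4}, {"tx": 6, "ty": 13.5, "tz": 3, "wx": 0, "wy": 0, "wz": 0.39, "jaw": 4}, {"tx": 8, "ty": 18, "tz": 4, "wx": 0, "wy": 0, "wz": 0.52, "jaw": 4}, {"tx": 10, "ty": 22.5, "tz": 5, "wx": 0, "wy": 0, "wz": 0.65, "jaw": 4}]'

```text
t: 2.5
tool_pos: [0.3702, -0.3654, 0.2493]
tcp_rot: [2.691, 1.62, -0.0]
wrist_force: [1.0, -0.5, 0.3]
opening: 0.0397
```

Emit:
carry_out --increments '[{"tx": 2, "ty": 4.5, "tz": 1, "wx": 0, "wy": 0, "wz": 0.13, "jaw": 4}, {"tx": 4, "ty": 9, "tz": 2, "wx": 0, "wy": 0, "wz": 0.26, "jaw": 4}, {"tx": 6, "ty": 13.5, "tz": 3, "wx": 0, "wy": 0, "wz": 0.39, "jaw": 4}, {"tx": 8, "ty": 18, "tz": 4, "wx": 0, "wy": 0, "wz": 0.52, "jaw": 4}, {"tx": 10, "ty": 22.5, "tz": 5, "wx": 0, "wy": 0, "wz": 0.61, "jaw": 4}]'

```text
t: 3.0
tool_pos: [0.4696, -0.1414, 0.2992]
tcp_rot: [2.08, 2.353, -0.0]
wrist_force: [0.5, -0.4, -0.5]
opening: 0.0397
```

Emit:
carry_out --increments '[{"tx": 0.5, "ty": 3, "tz": 0, "wx": 0, "wy": 0, "wz": 0, "jaw": 4}, {"tx": 1, "ty": 5, "tz": 0, "wx": 0, "wy": 0, "wz": 0, "jaw": 4}, {"tx": 1, "ty": 5, "tz": 0, "wx": 0, "wy": 0, "wz": 0, "jaw": 4}]'

```text
t: 3.3
tool_pos: [0.4799, -0.0899, 0.2988]
tcp_rot: [2.08, 2.354, 0.001]
wrist_force: [0.2, -0.5, 0.3]
opening: 0.0399
```

```bash
python3 w.py w2
```

```text
3.3 [ 0.4799 -0.0899  0.2988] [2.0801 2.3537 0.0014] 0.03989986050602751
[ 0.0691  0.     -0.1731]
rail [297.9 133.4] 0.78 [ 0.4889 -0.0422  0.    ]
slot_middle [297.3 135.5] 0.59 [ 0.4869 -0.0429  0.044 ]
slot_middle [297.7 175.4] 0.27 [ 0.4938 -0.0915  0.044 ]
slot_end [297.7 176.6] 0.86 [ 0.494 -0.093  0.044]
carriage_face [299.9  39.7] 0.97 [0.4757 0.0626 0.049 ]
carriage_fin [303.3  10.3] 0.9 [0.4751 0.0821 0.088 ]
```

View pics/w2.png

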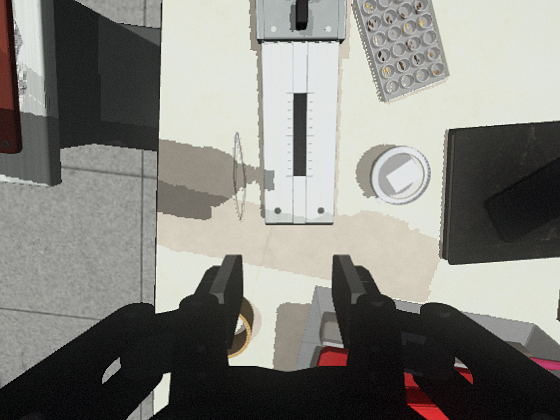

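```bash
python3 - <<'E'
from h import *
np.set_printoptions(precision=4,suppress=True)
s=bot.get_state();p=bot.read_camera("wrist");g=cv2.cvtColor(p["image"],6)
m=np.zeros_like(g);m[85:185,285:315]=(g[85:185,285:315]<70)*255
n,l,st,c=cv2.connectedComponentsWithStats(m);i=1+np.argmax(st[1:,4]);print(st[i])
ys,xs=np.where(l==i)
W=np.array([atz(p,[x,y],.044,s)[:2] for x,y in zip(xs,ys)],np.float32)
r=cv2.minAreaRect(W*1000);print(r);print(cv2.boxPoints(r))
# rail side edges
for y in range(60,210,30):
    row=g[y,250:350].astype(int);d=np.where(row>185)[0];a,b=d[0]+250,d[-1]+250
    print(y,a,b)
def hue(): pass
E
```

```text
[295  89  12  83 977]
((489.4908142089844, -41.885440826416016), (13.767192840576172, 97.15379333496094), 7.060357570648193)
[[476.6886   5.477 ]
 [488.6302 -90.9401]
 [502.293  -89.2479]
 [490.3514   7.1692]]
60 250 349
90 250 349
120 250 349
150 250 349
180 256 349
```

Emit:
carry_out --increments '[{"tx": 0, "ty": 4.5, "tz": 0, "wx": 0, "wy": 0, "wz": 0, "jaw": 4}, {"tx": 0, "ty": 9, "tz": 0, "wx": 0, "wy": 0, "wz": 0, "jaw": 4}, {"tx": 0, "ty": 14, "tz": 0, "wx": 0, "wy": 0, "wz": 0, "jaw": 4}, {"tx": 0, "ty": 19, "tz": 0, "wx": 0, "wy": 0, "wz": 0, "jaw": 4}, {"tx": 0, "ty": 24, "tz": -2, "wx": 0, "wy": 0, "wz": 0, "jaw": 4}]'

```text
t: 4.25
tool_pos: [0.4801, 0.1455, 0.2819]
tcp_rot: [2.085, 2.346, 0.005]
wrist_force: [1.3, -0.4, -0.4]
opening: 0.04
```

Emit:
carry_out --increments '[{"tx": 0, "ty": 4, "tz": 0, "wx": 0, "wy": 0, "wz": 0, "jaw": 4}, {"tx": 0, "ty": 8, "tz": -2, "wx": 0, "wy": 0, "wz": 0, "jaw": 4}, {"tx": 0, "ty": 12, "tz": -4, "wx": 0, "wy": 0, "wz": 0, "jaw": 4}, {"tx": 0, "ty": 14, "tz": -6, "wx": 0, "wy": 0, "wz": 0, "jaw": 4}, {"tx": 0, "ty": 14, "tz": -6, "wx": 0, "wy": 0, "wz": 0, "jaw": 4}]'

```text
t: 4.75
tool_pos: [0.477, 0.2854, 0.2171]
tcp_rot: [-2.079, -2.351, 0.005]
wrist_force: [0.2, -0.5, -0.2]
opening: 0.0398
```

```bash
sed -i 's/^Z=.*/Z=dict(plunger=.04,stand=0)/' w.py; python3 w.py w3
```

```text
4.75 [0.477  0.2854 0.2171] [-2.079  -2.3507  0.0047] 0.039752164265412414
[ 0.0691  0.     -0.1731]
plunger [312.3 118.9] 0.89 [0.4928 0.3539 0.04  ]
plunger [386.8 178.6] 0.87 [0.5775 0.3046 0.04  ]
stand [312.1 114.7] 0.82 [0.4946 0.3583 0.    ]
```

View pics/w3.png

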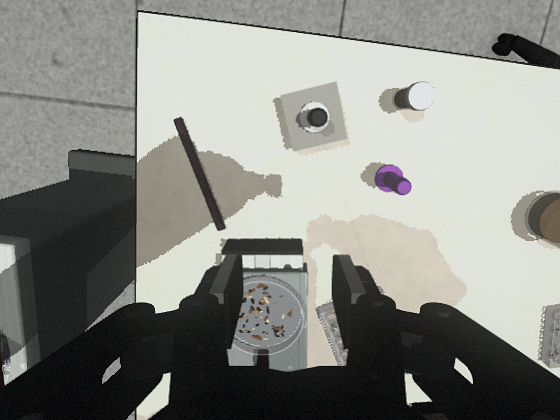

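Emit:
carry_out --increments '[{"tx": 0.8, "ty": 1.5, "tz": -3, "wx": 0, "wy": 0, "wz": 0, "jaw": 4}, {"tx": 1.6, "ty": 3, "tz": -6, "wx": 0, "wy": 0, "wz": 0, "jaw": 4}, {"tx": 1.6, "ty": 3, "tz": -6, "wx": 0, "wy": 0, "wz": 0, "jaw": 4}]'

```text
t: 5.2
tool_pos: [0.4951, 0.3116, 0.1571]
tcp_rot: [-2.087, -2.346, 0.006]
wrist_force: [-0.0, -0.4, -0.7]
opening: 0.04
```

```bash
cat > w4.py <<'E'
from h import *
np.set_printoptions(precision=4,suppress=True)
s=bot.get_state();p=bot.read_camera("wrist");print(s["tool_pos"],s["tcp_rot"])
for o in bot.tip_of(p,"plunger")[:2]: print(np.round(o["xy"],1),round(o["conf"],2),atz(p,o["xy"],.04,s))
X=[(.493,.356,.04),(.493,.356,.094),(.493,.356,.045)];q=proj(p,X,s);print(q)
im=p["image"].copy()
for a in q: cv2.circle(im,tuple(int(round(v)) for v in a),1,(0,0,255),-1)
c=q[1].astype(int);x0=max(c[0]-100,0);y0=max(c[1]-75,0)
print(x0,y0);cv2.imwrite("pics/w4.png",cv2.resize(im[y0:y0+150,x0:x0+200],None,fx=4,fy=4))
E
python3 w4.py
```

```text
[0.4951 0.3116 0.1571] [-2.0873 -2.3459  0.0056]
[291.8 144.3] 0.74 [0.4932 0.3577 0.04  ]
[379.5 212. ] 0.6 [0.5768 0.3086 0.04  ]
[[291.2648 146.2633]
 [291.8933 153.1812]
 [291.3132 146.7963]]
191 78
```

View pics/w4.png

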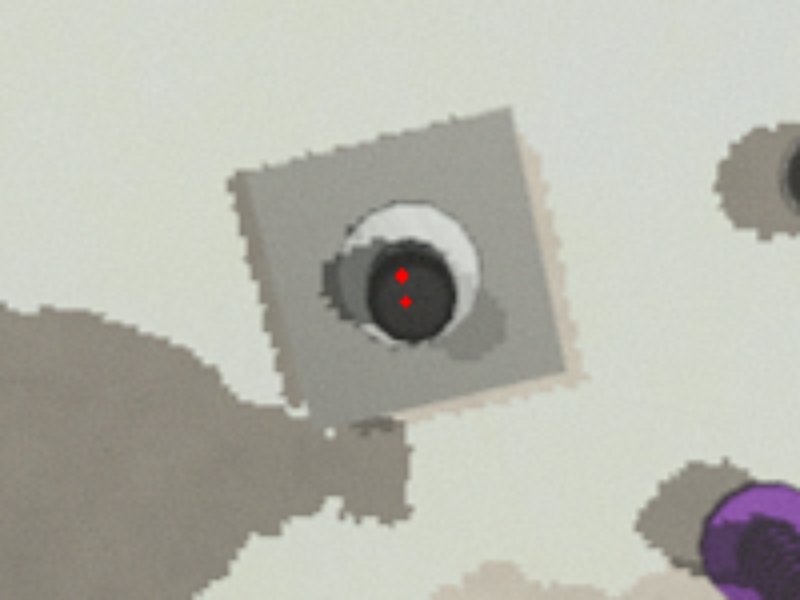

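Emit:
carry_out --increments '[{"tx": 0, "ty": 2.3, "tz": -2, "wx": 0, "wy": 0, "wz": 0, "jaw": 4}, {"tx": 0, "ty": 4.5, "tz": -4, "wx": 0, "wy": 0, "wz": 0, "jaw": 4}, {"tx": 0, "ty": 4.5, "tz": -4, "wx": 0, "wy": 0, "wz": 0, "jaw": 4}, {"tx": 0, "ty": 4.5, "tz": -4, "wx": 0, "wy": 0, "wz": 0, "jaw": 4}]'

```text
t: 5.7
tool_pos: [0.496, 0.3576, 0.1215]
tcp_rot: [2.087, 2.347, 0.002]
wrist_force: [0.8, 0.3, -0.7]
opening: 0.0398
```

Emit:
carry_out --increments '[{"tx": -0.1, "ty": 0, "tz": -3, "wx": 0, "wy": 0, "wz": 0, "jaw": 4}, {"tx": -0.1, "ty": 0, "tz": -5.5, "wx": 0, "wy": 0, "wz": 0, "jaw": 4}, {"tx": -0.1, "ty": 0, "tz": -6.4, "wx": 0, "wy": 0, "wz": 0, "jaw": 4}, {"tx": -0.1, "ty": 0, "tz": -6.4, "wx": 0, "wy": 0, "wz": 0, "jaw": 4}]'

```text
t: 6.1
tool_pos: [0.4949, 0.3567, 0.0562]
tcp_rot: [2.088, 2.346, -0.001]
wrist_force: [0.5, 0.3, 0.6]
opening: 0.0404
```

Emit:
carry_out --increments '[{"tx": 0, "ty": 0, "tz": 0, "wx": 0, "wy": 0, "wz": 0, "jaw": 1.2}, {"tx": 0, "ty": 0, "tz": 0, "wx": 0, "wy": 0, "wz": 0, "jaw": 1.2}, {"tx": 0, "ty": 0, "tz": 0, "wx": 0, "wy": 0, "wz": 0, "jaw": 1.2}, {"tx": 0, "ty": 0, "tz": 0, "wx": 0, "wy": 0, "wz": 0, "jaw": 1.2}]' --newtons 40

```text
t: 6.5
tool_pos: [0.495, 0.3589, 0.0577]
tcp_rot: [2.086, 2.348, 0.004]
wrist_force: [-1.1, -0.4, 6.9]
opening: 0.0127
```

```bash
python3 - <<'E'
from h import *
s=bot.get_state();p=bot.read_camera("wrist");print(s["t"],s["opening"],s["wrist_force"],s["tool_pos"])
q=bot.read_camera("side");print(proj(q,[(.495,.357,.094)]))
a=cv2.resize(p["image"][180:380,150:430],(560,400));b=cv2.resize(q["image"][255:355,220:340],(240,200),interpolation=2)
im=np.zeros((400,800,3),np.uint8);im[:,:560]=a;im[:200,560:]=b;cv2.imwrite("pics/w5.png",im)
E
```

```text
6.5 0.012728769349691433 [-1.13979238 -0.37740204  6.87801718] [0.49495542 0.358864   0.05767267]
[[275.70178146 306.1659191 ]]
```

View pics/w5.png

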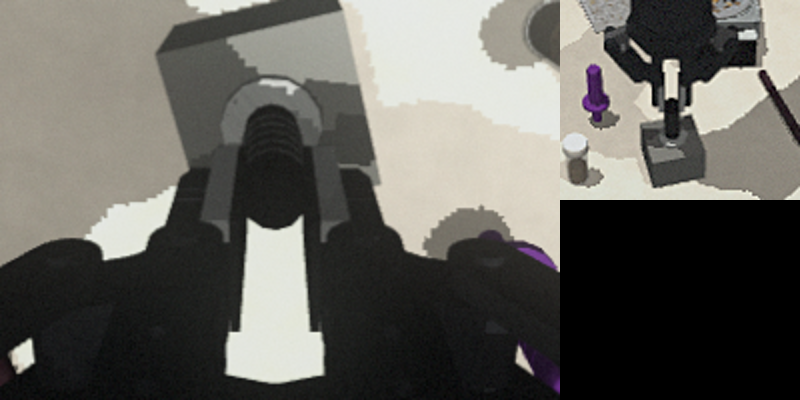

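```bash
python3 - <<'E'
from h import *
np.set_printoptions(precision=1,suppress=True)
s=bot.get_state();p=bot.read_camera("wrist")
print(s["opening"],s["wrist_force"],s["tool_pos"])
for y in (.352,.357,.362,.367,.372):
    q=proj(p,[(.495,y+.015,.045),(.495,y,.094),(.495,y-.008,.094),(.48,y,.045),(.51,y,.045)],s);print(y,((q-[150,180])*2).ravel())
T=Rn.from_rotvec(s["tcp_rot"]);
for w in (-.011,.011): print(((proj(p,[s["tool_pos"]+T.apply([w,.0064,0])],s)-[150,180])*2))
E
```

```text
0.012625543043652182 [-1.5 -0.4  7.7] [0.5 0.4 0.1]
0.352 [277.5  93.8 270.8 226.6 266.6 258.3 219.8 137.  322.5 148.3]
0.357 [279.6  77.1 273.5 206.3 269.2 238.6 221.5 120.8 324.8 132.3]
0.362 [281.7  60.2 276.2 185.7 271.9 218.5 223.2 104.5 327.2 116.1]
0.367 [283.9  43.  279.  164.6 274.6 198.1 225.   87.9 329.7  99.7]
0.372 [286.1  25.5 281.8 143.2 277.3 177.3 226.7  71.1 332.1  83.1]
[[297.3 174.4]]
[[298.1  98.3]]
```

Emit:
carry_out --increments '[{"tx": 0, "ty": 0, "tz": 1.5, "wx": 0, "wy": 0, "wz": 0, "jaw": 1}, {"tx": 0, "ty": 0, "tz": 4, "wx": 0, "wy": 0, "wz": 0, "jaw": 1}, {"tx": 0, "ty": 0, "tz": 8, "wx": 0, "wy": 0, "wz": 0, "jaw": 1}, {"tx": 0, "ty": 0, "tz": 12, "wx": 0, "wy": 0, "wz": 0, "jaw": 1}, {"tx": 0, "ty": 0, "tz": 14, "wx": 0, "wy": 0, "wz": 0, "jaw": 1}]'

```text
t: 7.15
tool_pos: [0.4949, 0.3594, 0.201]
tcp_rot: [2.085, 2.348, 0.008]
wrist_force: [0.9, 0.1, -0.4]
opening: 0.0115
```

Emit:
carry_out --increments '[{"tx": 0, "ty": -3, "tz": 0, "wx": 0, "wy": 0, "wz": 0, "jaw": 1}, {"tx": 0, "ty": -7, "tz": 0, "wx": 0, "wy": 0, "wz": 0, "jaw": 1}, {"tx": 0, "ty": -11, "tz": 0, "wx": 0, "wy": 0, "wz": 0, "jaw": 1}, {"tx": 0, "ty": -15, "tz": 0, "wx": 0, "wy": 0, "wz": 0, "jaw": 1}, {"tx": 0, "ty": -19, "tz": 0, "wx": 0, "wy": 0, "wz": 0, "jaw": 1}]'

```text
t: 7.65
tool_pos: [0.494, 0.1668, 0.197]
tcp_rot: [2.085, 2.349, 0.001]
wrist_force: [0.3, 0.2, -0.6]
opening: 0.0118
```

Emit:
carry_out --increments '[{"tx": 0, "ty": -4, "tz": 0, "wx": 0, "wy": 0, "wz": 0, "jaw": 1}, {"tx": 0, "ty": -8, "tz": 0, "wx": 0, "wy": 0, "wz": 0, "jaw": 1}, {"tx": 0, "ty": -12, "tz": 0, "wx": 0, "wy": 0, "wz": 0, "jaw": 1}, {"tx": 0, "ty": -16, "tz": 0, "wx": 0, "wy": 0, "wz": 0, "jaw": 1}, {"tx": 0, "ty": -20, "tz": 0, "wx": 0, "wy": 0, "wz": 0, "jaw": 1}]'

```text
t: 8.15
tool_pos: [0.4941, -0.0332, 0.1973]
tcp_rot: [2.085, 2.348, 0.001]
wrist_force: [0.7, -0.0, -0.6]
opening: 0.0117
```

Emit:
carry_out --increments '[{"tx": 0, "ty": -3, "tz": 0, "wx": 0, "wy": 0, "wz": 0, "jaw": 1}, {"tx": 0, "ty": -5, "tz": 0, "wx": 0, "wy": 0, "wz": 0, "jaw": 1}, {"tx": 0, "ty": -5, "tz": 0, "wx": 0, "wy": 0, "wz": 0, "jaw": 1}, {"tx": 0, "ty": -5, "tz": 0, "wx": 0, "wy": 0, "wz": 0, "jaw": 1}]'

```text
t: 8.55
tool_pos: [0.4944, -0.0815, 0.1967]
tcp_rot: [2.087, 2.348, 0.001]
wrist_force: [0.3, 0.8, -0.1]
opening: 0.0114
```

```bash
python3 - <<'E'
from h import *
np.set_printoptions(precision=4,suppress=True)
s=bot.get_state();p=bot.read_camera("wrist");print(s["tool_pos"],s["tcp_rot"],s["opening"],s["wrist_force"],s["wrist_torque"])
T=Rn.from_rotvec(s["tcp_rot"]);im=p["image"].copy()
# predicted plunger points in tool coords: axis at (dx,0), collar bottom at tool z=+.0177, tip +.0437, top -.0363
for z in(.0437,.0177,-.0363):
    for q in proj(p,[s["tool_pos"]+T.apply([0,0,z])],s): print(z,q);cv2.circle(im,tuple(int(round(v)) for v in q),1,(0,0,255),-1)
print(T.apply([0,0,1]))
cv2.imwrite("pics/w6.png",cv2.resize(im[190:340,190:390],None,fx=4,fy=4))
E
```

```text
[ 0.4944 -0.0815  0.1967] [2.0865 2.348  0.0011] 0.011387521719964828 [ 0.3477  0.7663 -0.1269] [0.056  0.0232 0.0486]
0.0437 [287.0228 223.8743]
0.0177 [287.0099 237.2814]
-0.0363 [286.9695 279.359 ]
[ 0.0008  0.0002 -1.    ]
```

View pics/w6.png

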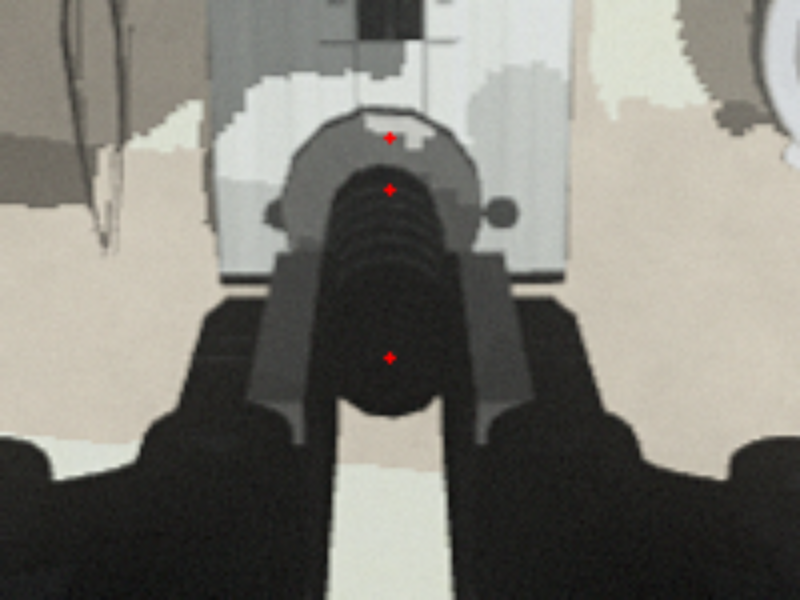

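Emit:
carry_out --increments '[{"tx": 0.1, "ty": 0, "tz": -4, "wx": 0, "wy": 0, "wz": 0, "jaw": 1}, {"tx": 0.1, "ty": 0, "tz": -8, "wx": 0, "wy": 0, "wz": 0, "jaw": 1}, {"tx": 0.1, "ty": 0, "tz": -10.2, "wx": 0, "wy": 0, "wz": 0, "jaw": 1}, {"tx": 0.1, "ty": 0, "tz": -10.2, "wx": 0, "wy": 0, "wz": 0, "jaw": 1}]'

```text
t: 9.0
tool_pos: [0.4931, -0.0801, 0.0914]
tcp_rot: [-2.081, -2.347, 0.003]
wrist_force: [-1.1, 0.1, -0.8]
opening: 0.0118
```

```bash
python3 - <<'E'
from h import *
np.set_printoptions(precision=4,suppress=True)
s=bot.get_state();p=bot.read_camera("wrist");print(s["tool_pos"],s["wrist_force"],s["wrist_torque"])
cv2.imwrite("pics/w7.png",cv2.resize(p["image"][140:290,190:390],None,fx=4,fy=4))
E
```

```text
[ 0.4931 -0.0801  0.0914] [-1.1327  0.0897 -0.8168] [ 0.0179  0.0367 -0.0457]
```

View pics/w7.png

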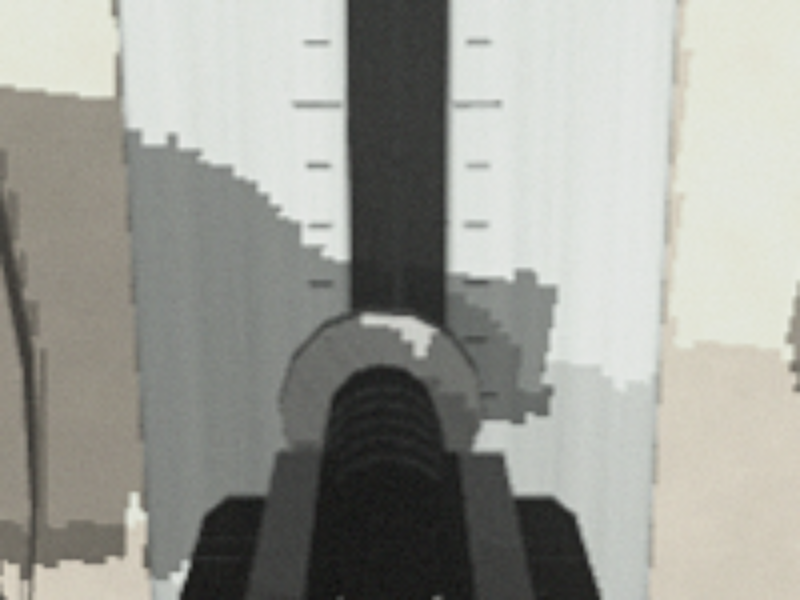

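Emit:
carry_out --increments '[{"tx": 0.26, "ty": -0.2, "tz": 0, "wx": 0, "wy": 0, "wz": 0, "jaw": 1}, {"tx": 0.26, "ty": -0.2, "tz": 0, "wx": 0, "wy": 0, "wz": 0, "jaw": 1}, {"tx": 0.26, "ty": -0.2, "tz": 0, "wx": 0, "wy": 0, "wz": 0, "jaw": 1}]'

```text
t: 9.35
tool_pos: [0.4989, -0.084, 0.0952]
tcp_rot: [2.085, 2.347, 0.002]
wrist_force: [0.3, -0.3, -0.8]
opening: 0.0119
```

```bash
python3 - <<'E'
from h import *
np.set_printoptions(precision=4,suppress=True)
s=bot.get_state();p=bot.read_camera("wrist");print(s["tool_pos"],s["tcp_rot"],s["wrist_force"])
g=cv2.cvtColor(p["image"],6).astype(int)
for r in (165,180,195,205):
    d=np.where(g[r,265:320]<70)[0]+265;print(r,d[0],d[-1],atz(p,[(d[0]+d[-1])/2,r],.044,s))
for r in (234,238,242):
  row=g[r,240:335];e=np.abs(np.diff(row));print(r,[(i+240,e[i]) for i in np.where(e>18)[0]])
cv2.imwrite("pics/w8.png",p["image"])
E
```

```text
[ 0.4989 -0.084   0.0952] [2.0853 2.347  0.0015] [ 0.2657 -0.2852 -0.8155]
165 269 292 [ 0.4902 -0.0469  0.044 ]
180 269 292 [ 0.4914 -0.0567  0.044 ]
195 270 292 [ 0.4928 -0.0668  0.044 ]
205 270 292 [ 0.4936 -0.0737  0.044 ]
234 [(np.int64(260), np.int64(28)), (np.int64(261), np.int64(27)), (np.int64(262), np.int64(26)), (np.int64(276), np.int64(36)), (np.int64(277), np.int64(28)), (np.int64(293), np.int64(32)), (np.int64(323), np.int64(62)), (np.int64(324), np.int64(29))]
238 [(np.int64(259), np.int64(26)), (np.int64(272), np.int64(29)), (np.int64(273), np.int64(53)), (np.int64(296), np.int64(34)), (np.int64(301), np.int64(19)), (np.int64(323), np.int64(61)), (np.int64(324), np.int64(44))]
242 [(np.int64(271), np.int64(25)), (np.int64(272), np.int64(52)), (np.int64(298), np.int64(25)), (np.int64(309), np.int64(19)), (np.int64(316), np.int64(63)), (np.int64(317), np.int64(48))]
```

Emit:
carry_out --increments '[{"tx": -0.2, "ty": 0, "tz": 0, "wx": 0, "wy": 0, "wz": 0, "jaw": 1}, {"tx": -0.2, "ty": 0, "tz": 0, "wx": 0, "wy": 0, "wz": 0, "jaw": 1}, {"tx": -0.2, "ty": 0, "tz": 0, "wx": 0, "wy": 0, "wz": 0, "jaw": 1}, {"tx": -0.2, "ty": 0, "tz": 0, "wx": 0, "wy": 0, "wz": 0, "jaw": 1}, {"tx": -0.2, "ty": 0, "tz": 0, "wx": 0, "wy": 0, "wz": 0, "jaw": 1}]'

```text
t: 9.9
tool_pos: [0.4959, -0.0839, 0.0938]
tcp_rot: [-2.087, -2.349, 0.0]
wrist_force: [-0.9, 0.3, -0.1]
opening: 0.0115
```

```bash
cat > sl.py <<'E'
from h import *
np.set_printoptions(precision=4,suppress=True)
for k in range(2):
    s=bot.get_state();p=bot.read_camera("wrist");print(s["tool_pos"],s["tcp_rot"],s["wrist_force"])
    g=cv2.cvtColor(p["image"],6).astype(int)
    P=[]
    for r in range(160,210,3):
        d=np.where(g[r,265:320]<70)[0]+265;P.append(atz(p,[(d[0]+d[-1])/2,r],.044,s)[:2])
    P=np.array(P);c=np.polyfit(P[:,1],P[:,0],1);print("slope",c[0],"x at tool y",np.polyval(c,s["tool_pos"][1]))
    m=g[236];d=g[232:240,:]
    print("collar edges",[np.where(np.abs(np.diff(g[r,250:330]))>24)[0]+250 for r in (236,239)])
E
python3 sl.py
```

```text
[ 0.4959 -0.0839  0.0938] [-2.0865 -2.3486  0.    ] [-0.9257  0.3414 -0.1242]
slope -0.12037111757884948 x at tool y 0.4945167380455364
collar edges [array([274, 295, 296, 325, 326]), array([272, 273, 297, 324, 325])]
[ 0.4958 -0.0839  0.0938] [-2.0865 -2.3485  0.0001] [-0.0271 -0.383  -1.3102]
slope -0.12032413724092822 x at tool y 0.49447869143871553
collar edges [array([259, 274, 275, 295, 296, 325, 326]), array([272, 273, 297, 324, 325])]
```

Emit:
carry_out --increments '[{"tx": 0, "ty": 0.15, "tz": -0.5, "wx": 0, "wy": 0, "wz": 0, "jaw": 1}, {"tx": 0, "ty": 0.15, "tz": -1.0, "wx": 0, "wy": 0, "wz": 0, "jaw": 1}, {"tx": 0, "ty": 0.15, "tz": -1.4, "wx": 0, "wy": 0, "wz": 0, "jaw": 1}, {"tx": 0, "ty": 0.15, "tz": -1.8, "wx": 0, "wy": 0, "wz": 0, "jaw": 1}, {"tx": 0, "ty": 0.15, "tz": -1.8, "wx": 0, "wy": 0, "wz": 0, "jaw": 1}]'

```text
t: 10.5
tool_pos: [0.4954, -0.0824, 0.0751]
tcp_rot: [-2.086, -2.348, 0.001]
wrist_force: [-0.1, -0.1, -1.1]
opening: 0.0113
```

```bash
cat > st.py <<'E'
from h import *
np.set_printoptions(precision=4,suppress=True)
F=[]
for k in range(4):
    s=bot.get_state();F.append(np.r_[s["wrist_force"],s["wrist_torque"]]);bot.read_camera("wrist")
d=np.array(s["tool_pos"])-[.4895,-.0419,0]
print(s["t"],s["tool_pos"],s["tcp_rot"],"F",np.mean(F,0),"railxy mm",1e3*(d[0]*.9924+d[1]*.1229),1e3*(-d[0]*.1229+d[1]*.9924),s["opening"])
E
python3 st.py
```

```text
10.65 [ 0.4959 -0.0825  0.0759] [2.0867 2.3485 0.0001] F [ 0.1611 -0.4715 -1.0182  0.0137  0.0092 -0.0122] railxy mm 1.3899627684131264 -41.04134275769279 0.011344325774822753
```

Emit:
carry_out --increments '[{"tx": 0, "ty": 0, "tz": -0.3, "wx": 0, "wy": 0, "wz": 0, "jaw": 1}, {"tx": 0, "ty": 0, "tz": -0.6, "wx": 0, "wy": 0, "wz": 0, "jaw": 1}, {"tx": 0, "ty": 0, "tz": -0.8, "wx": 0, "wy": 0, "wz": 0, "jaw": 1}, {"tx": 0, "ty": 0, "tz": -0.8, "wx": 0, "wy": 0, "wz": 0, "jaw": 1}, {"tx": 0, "ty": 0, "tz": -0.8, "wx": 0, "wy": 0, "wz": 0, "jaw": 1}]'

```text
t: 11.2
tool_pos: [0.4961, -0.0824, 0.068]
tcp_rot: [2.086, 2.348, 0.0]
wrist_force: [-1.1, 0.0, 2.2]
opening: 0.0116
```

```bash
python3 st.py
```

```text
11.35 [ 0.496  -0.0825  0.068 ] [2.0865 2.3483 0.0003] F [-0.2022  0.1484  1.909  -0.012   0.0068 -0.0275] railxy mm 1.4951425241335816 -41.05331984782543 0.011404822093294723
```

Emit:
carry_out --increments '[{"tx": -0.02, "ty": 0.2, "tz": 0, "wx": 0, "wy": 0, "wz": 0, "jaw": 1}, {"tx": -0.05, "ty": 0.4, "tz": 0, "wx": 0, "wy": 0, "wz": 0, "jaw": 1}, {"tx": -0.07, "ty": 0.6, "tz": 0, "wx": 0, "wy": 0, "wz": 0, "jaw": 1}, {"tx": -0.1, "ty": 0.8, "tz": 0, "wx": 0, "wy": 0, "wz": 0, "jaw": 1}, {"tx": -0.1, "ty": 0.8, "tz": 0, "wx": 0, "wy": 0, "wz": 0, "jaw": 1}]'

```text
t: 11.9
tool_pos: [0.4949, -0.0741, 0.0679]
tcp_rot: [2.086, 2.349, 0.0]
wrist_force: [0.1, -0.5, 1.8]
opening: 0.0114
```

Emit:
carry_out --increments '[{"tx": -0.01, "ty": 0.1, "tz": 0, "wx": 0, "wy": 0, "wz": 0, "jaw": 1}, {"tx": -0.02, "ty": 0.2, "tz": 0, "wx": 0, "wy": 0, "wz": 0, "jaw": 1}, {"tx": -0.04, "ty": 0.3, "tz": 0, "wx": 0, "wy": 0, "wz": 0, "jaw": 1}, {"tx": -0.04, "ty": 0.3, "tz": 0, "wx": 0, "wy": 0, "wz": 0, "jaw": 1}]'

```text
t: 12.3
tool_pos: [0.4944, -0.0713, 0.0678]
tcp_rot: [-2.087, -2.349, 0.0]
wrist_force: [0.1, -0.4, 1.8]
opening: 0.0116
```

Emit:
carry_out --increments '[{"tx": -0.02, "ty": 0.1, "tz": 0, "wx": 0, "wy": 0, "wz": 0, "jaw": 1}, {"tx": -0.03, "ty": 0.2, "tz": 0, "wx": 0, "wy": 0, "wz": 0, "jaw": 1}, {"tx": -0.04, "ty": 0.3, "tz": 0, "wx": 0, "wy": 0, "wz": 0, "jaw": 1}, {"tx": -0.05, "ty": 0.4, "tz": 0, "wx": 0, "wy": 0, "wz": 0, "jaw": 1}]'

```text
t: 12.7
tool_pos: [0.4939, -0.0674, 0.0678]
tcp_rot: [-2.087, -2.349, 0.0]
wrist_force: [0.3, -0.6, 2.2]
opening: 0.0115
```

Emit:
carry_out --increments '[{"tx": -0.01, "ty": 0.1, "tz": 0, "wx": 0, "wy": 0, "wz": 0, "jaw": 1}, {"tx": -0.03, "ty": 0.2, "tz": 0, "wx": 0, "wy": 0, "wz": 0, "jaw": 1}, {"tx": -0.04, "ty": 0.3, "tz": 0, "wx": 0, "wy": 0, "wz": 0, "jaw": 1}, {"tx": -0.05, "ty": 0.4, "tz": 0, "wx": 0, "wy": 0, "wz": 0, "jaw": 1}]'

```text
t: 13.1
tool_pos: [0.4934, -0.0634, 0.0678]
tcp_rot: [-2.087, -2.349, 0.0]
wrist_force: [0.1, -1.5, 1.8]
opening: 0.0114
```

Emit:
carry_out --increments '[{"tx": -0.01, "ty": 0.1, "tz": 0, "wx": 0, "wy": 0, "wz": 0, "jaw": 1}, {"tx": -0.03, "ty": 0.2, "tz": 0, "wx": 0, "wy": 0, "wz": 0, "jaw": 1}, {"tx": -0.04, "ty": 0.3, "tz": 0, "wx": 0, "wy": 0, "wz": 0, "jaw": 1}, {"tx": -0.05, "ty": 0.4, "tz": 0, "wx": 0, "wy": 0, "wz": 0, "jaw": 1}]'

```text
t: 13.5
tool_pos: [0.4929, -0.0594, 0.0678]
tcp_rot: [-2.087, -2.348, 0.0]
wrist_force: [0.9, -0.9, 0.6]
opening: 0.0118
```

```bash
python3 st.py
```

```text
13.65 [ 0.4929 -0.0594  0.0678] [-2.0864 -2.3486  0.0001] F [ 0.2077 -1.1308  0.9677 -0.2825 -0.0856  0.0136] railxy mm 1.2233679070044303 -17.74036638164432 0.01134919826941741
```

Emit:
carry_out --increments '[{"tx": -0.01, "ty": 0.1, "tz": 0, "wx": 0, "wy": 0, "wz": 0, "jaw": 1}, {"tx": -0.03, "ty": 0.2, "tz": 0, "wx": 0, "wy": 0, "wz": 0, "jaw": 1}, {"tx": -0.03, "ty": 0.2, "tz": 0, "wx": 0, "wy": 0, "wz": 0, "jaw": 1}]'

```text
t: 14.0
tool_pos: [0.4926, -0.0573, 0.0678]
tcp_rot: [-2.086, -2.349, 0.0]
wrist_force: [0.4, -0.5, 0.3]
opening: 0.0114
```

```bash
python3 st.py
```

```text
14.15 [ 0.4926 -0.0574  0.0678] [-2.0865 -2.3486  0.0001] F [ 0.2954 -0.8597  0.533  -0.3073 -0.0714  0.0082] railxy mm 1.2061661708028262 -15.797509747167972 0.012100864266697162
```

Emit:
carry_out --increments '[{"tx": -0.01, "ty": 0.1, "tz": 0, "wx": 0, "wy": 0, "wz": 0, "jaw": 1}, {"tx": -0.03, "ty": 0.2, "tz": 0, "wx": 0, "wy": 0, "wz": 0, "jaw": 1}, {"tx": -0.03, "ty": 0.2, "tz": 0, "wx": 0, "wy": 0, "wz": 0, "jaw": 1}]'

```text
t: 14.5
tool_pos: [0.4923, -0.0552, 0.0678]
tcp_rot: [-2.086, -2.349, 0.0]
wrist_force: [0.5, -1.3, 0.3]
opening: 0.0114
```

```bash
python3 st.py; python3 - <<'E'
from h import *
s=bot.get_state();p=bot.read_camera("wrist");cv2.imwrite("pics/w9.png",cv2.resize(p["image"][140:290,190:390],None,fx=4,fy=4))
E
```

```text
14.65 [ 0.4923 -0.0554  0.0679] [-2.0865 -2.3486  0.    ] F [ 0.3793 -0.9885  0.7613 -0.2903 -0.0481  0.0118] railxy mm 1.1578067992000005 -13.770521440397834 0.011793897129171659
```

View pics/w9.png

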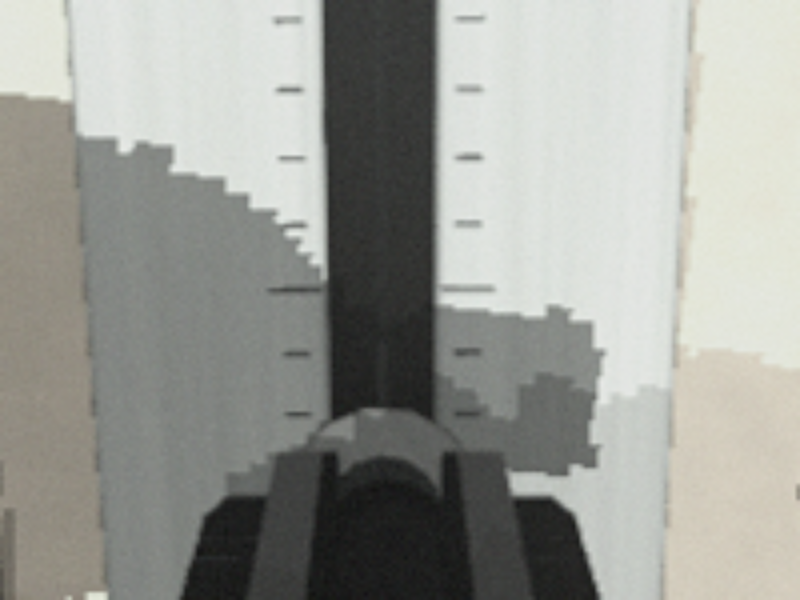

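Emit:
carry_out --increments '[{"tx": 0.05, "ty": -0.4, "tz": 0, "wx": 0, "wy": 0, "wz": 0, "jaw": 1}, {"tx": 0.1, "ty": -0.8, "tz": 0, "wx": 0, "wy": 0, "wz": 0, "jaw": 1}, {"tx": 0.15, "ty": -1.2, "tz": 0, "wx": 0, "wy": 0, "wz": 0, "jaw": 1}, {"tx": 0.2, "ty": -1.5, "tz": 0, "wx": 0, "wy": 0, "wz": 0, "jaw": 1}, {"tx": 0.2, "ty": -1.5, "tz": 0, "wx": 0, "wy": 0, "wz": 0, "jaw": 1}]'

```text
t: 15.25
tool_pos: [0.4944, -0.071, 0.0679]
tcp_rot: [2.088, 2.348, 0.0]
wrist_force: [0.4, 0.1, 1.4]
opening: 0.0118
```

```bash
cat > ed.py <<'E'
from h import *
# topmost collar edge: fit by comparing columns; print row profile near collar centre cols
np.set_printoptions(precision=1,suppress=True)
def edge(g):
    # white rail vs collar at cols 272..276 & 296..300 not in slot: use collar arc left of slot
    out=[]
    for c in (286,): out.append(np.where(np.diff(g[195:262,c].astype(int))>15)[0][:3]+195)
    return out
if __name__=="__main__":
    p=bot.read_camera("wrist");g=cv2.cvtColor(p["image"],6);print("now",edge(g),g[205:260:2,286])
    for n in ("w8",):print(n,edge(cv2.imread(f"pics/{n}.png",0)))
E
python3 st.py; python3 ed.py; python3 -c "
from h import *
print(bot.get_state()['joints'])"
```

```text
15.4 [ 0.4944 -0.0703  0.0679] [-2.0865 -2.3486 -0.0001] F [-0.0515  0.1335  1.6051 -0.0015  0.0384 -0.0046] railxy mm 1.340274241609307 -28.782258791911868 0.011136058002040336
now [array([226, 227])] [ 50  51  56  52  54  49  54  47  46  46  42  73 119 119 119 123 120 107
  29  37  35  40  36  37  33  35  30  30]
w8 [array([217, 218, 219])]
[ 0.58734838  0.19150769 -0.58180174  1.95596147  0.12234906  1.02841573
  0.06880039]
```

Emit:
carry_out --increments '[{"tx": 0.03, "ty": -0.3, "tz": 0, "wx": 0, "wy": 0, "wz": 0, "jaw": 1}, {"tx": 0.07, "ty": -0.6, "tz": 0, "wx": 0, "wy": 0, "wz": 0, "jaw": 1}, {"tx": 0.1, "ty": -0.8, "tz": 0, "wx": 0, "wy": 0, "wz": 0, "jaw": 1}, {"tx": 0.1, "ty": -0.8, "tz": 0, "wx": 0, "wy": 0, "wz": 0, "jaw": 1}]'

```text
t: 15.9
tool_pos: [0.4954, -0.0788, 0.0678]
tcp_rot: [-2.087, -2.348, 0.0]
wrist_force: [-0.4, 0.6, 2.6]
opening: 0.0112
```

```bash
python3 st.py; python3 ed.py
```

```text
16.05 [ 0.4953 -0.0784  0.0678] [-2.0865 -2.3485 -0.    ] F [0.0134 0.2029 1.891  0.086  0.0165 0.012 ] railxy mm 1.3005000834639662 -36.92885778179896 0.011254239800850753
now [array([218, 219, 220])] [ 53  50  51  52  54  48  51  87 213 154 115 113 113 116  32  26  47  36
  51  31  39  24  40  31  29  30  27  24]
w8 [array([217, 218, 219])]
```

Emit:
carry_out --increments '[{"tx": 0.01, "ty": -0.1, "tz": 0, "wx": 0, "wy": 0, "wz": 0, "jaw": 1}, {"tx": 0.01, "ty": -0.1, "tz": 0.4, "wx": 0, "wy": 0, "wz": 0, "jaw": 1}, {"tx": 0.01, "ty": -0.1, "tz": 0.9, "wx": 0, "wy": 0, "wz": 0, "jaw": 1}, {"tx": 0.01, "ty": -0.1, "tz": 0.9, "wx": 0, "wy": 0, "wz": 0, "jaw": 1}]' --newtons 60

```text
t: 16.55
tool_pos: [0.4957, -0.0795, 0.0775]
tcp_rot: [2.086, 2.348, 0.0]
wrist_force: [0.1, -0.7, -1.3]
opening: 0.0111
```

Emit:
carry_out --increments '[{"tx": 0, "ty": 0, "tz": 0, "wx": 0, "wy": 0, "wz": -0.12, "jaw": 1}, {"tx": 0, "ty": 0, "tz": 0, "wx": 0, "wy": 0, "wz": -0.24, "jaw": 1}, {"tx": 0, "ty": 0, "tz": 0, "wx": 0, "wy": 0, "wz": -0.36, "jaw": 1}, {"tx": 0, "ty": 0, "tz": 0, "wx": 0, "wy": 0, "wz": -0.48, "jaw": 1}, {"tx": 0, "ty": 0, "tz": 0, "wx": 0, "wy": 0, "wz": -0.58, "jaw": 1}]'

```text
t: 17.05
tool_pos: [0.4955, -0.0796, 0.0768]
tcp_rot: [2.675, 1.647, 0.0]
wrist_force: [0.3, 0.2, -1.3]
opening: 0.0112
```

Emit:
carry_out --increments '[{"tx": 0, "ty": 0, "tz": 0, "wx": 0, "wy": 0, "wz": -0.12, "jaw": 1}, {"tx": 0, "ty": 0, "tz": 0, "wx": 0, "wy": 0, "wz": -0.24, "jaw": 1}, {"tx": 0, "ty": 0, "tz": 0, "wx": 0, "wy": 0, "wz": -0.36, "jaw": 1}, {"tx": 0, "ty": 0, "tz": 0, "wx": 0, "wy": 0, "wz": -0.48, "jaw": 1}, {"tx": 0, "ty": 0, "tz": 0, "wx": 0, "wy": 0, "wz": -0.58, "jaw": 1}]'

```text
t: 17.55
tool_pos: [0.4954, -0.0795, 0.0768]
tcp_rot: [3.034, 0.814, 0.0]
wrist_force: [-0.2, 0.6, -1.1]
opening: 0.0111
```

Emit:
carry_out --increments '[{"tx": 0, "ty": 0, "tz": 0, "wx": 0, "wy": 0, "wz": -0.12, "jaw": 1}, {"tx": 0, "ty": 0, "tz": 0, "wx": 0, "wy": 0, "wz": -0.24, "jaw": 1}, {"tx": 0, "ty": 0, "tz": 0, "wx": 0, "wy": 0, "wz": -0.36, "jaw": 1}, {"tx": 0, "ty": 0, "tz": 0, "wx": 0, "wy": 0, "wz": -0.41, "jaw": 1}, {"tx": 0, "ty": 0, "tz": 0, "wx": 0, "wy": 0, "wz": -0.41, "jaw": 1}]'

```text
t: 18.05
tool_pos: [0.4954, -0.0795, 0.0768]
tcp_rot: [3.136, 0.185, -0.0]
wrist_force: [0.3, -0.9, -0.7]
opening: 0.011
```

```bash
python3 st.py
```

```text
18.2 [ 0.4954 -0.0795  0.0768] [ 3.1359  0.1891 -0.0001] F [-0.0377 -0.8393 -0.7445 -0.0498 -0.0783 -0.0187] railxy mm 1.2346788982159038 -38.000470516032976 0.010910458542500062
```

Emit:
carry_out --increments '[{"tx": 0.03, "ty": -0.25, "tz": -0.3, "wx": 0, "wy": 0, "wz": 0, "jaw": 1}, {"tx": 0.03, "ty": -0.25, "tz": -0.6, "wx": 0, "wy": 0, "wz": 0, "jaw": 1}, {"tx": 0.03, "ty": -0.25, "tz": -0.9, "wx": 0, "wy": 0, "wz": 0, "jaw": 1}, {"tx": 0.03, "ty": -0.25, "tz": -0.9, "wx": 0, "wy": 0, "wz": 0, "jaw": 1}]'

```text
t: 18.65
tool_pos: [0.4957, -0.082, 0.0676]
tcp_rot: [-3.136, -0.187, 0.0]
wrist_force: [-0.3, -1.0, 1.0]
opening: 0.011
```

Emit:
carry_out --increments '[{"tx": -0.02, "ty": 0.2, "tz": 0, "wx": 0, "wy": 0, "wz": 0, "jaw": 1}, {"tx": -0.05, "ty": 0.4, "tz": 0, "wx": 0, "wy": 0, "wz": 0, "jaw": 1}, {"tx": -0.07, "ty": 0.6, "tz": 0, "wx": 0, "wy": 0, "wz": 0, "jaw": 1}, {"tx": -0.07, "ty": 0.6, "tz": 0, "wx": 0, "wy": 0, "wz": 0, "jaw": 1}]'

```text
t: 19.05
tool_pos: [0.4951, -0.0757, 0.068]
tcp_rot: [3.136, 0.187, 0.0]
wrist_force: [0.7, -2.4, 1.6]
opening: 0.0108
```

```bash
python3 st.py
```

```text
19.2 [ 0.4951 -0.076   0.0679] [3.136  0.1865 0.0002] F [ 0.6844 -2.084   2.04   -0.4576 -0.1269 -0.011 ] railxy mm 1.334404239896763 -34.49840884547429 0.010789804244234613
```

Emit:
carry_out --increments '[{"tx": -0.01, "ty": 0.1, "tz": 0, "wx": 0, "wy": 0, "wz": 0, "jaw": 1}, {"tx": -0.03, "ty": 0.2, "tz": 0, "wx": 0, "wy": 0, "wz": 0, "jaw": 1}, {"tx": -0.04, "ty": 0.3, "tz": 0, "wx": 0, "wy": 0, "wz": 0, "jaw": 1}, {"tx": -0.05, "ty": 0.4, "tz": 0, "wx": 0, "wy": 0, "wz": 0, "jaw": 1}]'

```text
t: 19.65
tool_pos: [0.4945, -0.0719, 0.0678]
tcp_rot: [3.136, 0.186, -0.0]
wrist_force: [0.7, -2.0, 2.2]
opening: 0.0108
```

```bash
python3 st.py
```

```text
19.8 [ 0.4945 -0.0718  0.0678] [-3.136  -0.1867  0.    ] F [ 0.5889 -1.8981  2.1064 -0.5176 -0.1272 -0.0318] railxy mm 1.305639243681773 -30.323421932948904 0.0110492329945791
```

Emit:
carry_out --increments '[{"tx": -0.01, "ty": 0.1, "tz": 0, "wx": 0, "wy": 0, "wz": 0, "jaw": 1}, {"tx": -0.03, "ty": 0.2, "tz": 0, "wx": 0, "wy": 0, "wz": 0, "jaw": 1}, {"tx": -0.04, "ty": 0.3, "tz": 0, "wx": 0, "wy": 0, "wz": 0, "jaw": 1}, {"tx": -0.05, "ty": 0.4, "tz": 0, "wx": 0, "wy": 0, "wz": 0, "jaw": 1}]'

```text
t: 20.25
tool_pos: [0.494, -0.0678, 0.0678]
tcp_rot: [-3.136, -0.186, 0.0]
wrist_force: [-0.0, -1.3, 2.5]
opening: 0.0114
```

Emit:
carry_out --increments '[{"tx": -0.01, "ty": 0.1, "tz": 0, "wx": 0, "wy": 0, "wz": 0, "jaw": 1}, {"tx": -0.03, "ty": 0.2, "tz": 0, "wx": 0, "wy": 0, "wz": 0, "jaw": 1}, {"tx": -0.04, "ty": 0.3, "tz": 0, "wx": 0, "wy": 0, "wz": 0, "jaw": 1}, {"tx": -0.05, "ty": 0.4, "tz": 0, "wx": 0, "wy": 0, "wz": 0, "jaw": 1}]'

```text
t: 20.65
tool_pos: [0.4935, -0.0638, 0.0678]
tcp_rot: [-3.136, -0.186, -0.0]
wrist_force: [-0.3, -2.0, 2.7]
opening: 0.0109
```

Emit:
carry_out --increments '[{"tx": -0.01, "ty": 0.1, "tz": 0, "wx": 0, "wy": 0, "wz": 0, "jaw": 1}, {"tx": -0.03, "ty": 0.2, "tz": 0, "wx": 0, "wy": 0, "wz": 0, "jaw": 1}, {"tx": -0.04, "ty": 0.3, "tz": 0, "wx": 0, "wy": 0, "wz": 0, "jaw": 1}, {"tx": -0.05, "ty": 0.4, "tz": 0, "wx": 0, "wy": 0, "wz": 0, "jaw": 1}]'

```text
t: 21.05
tool_pos: [0.493, -0.0599, 0.0679]
tcp_rot: [-3.136, -0.186, -0.0]
wrist_force: [1.0, -2.5, 1.9]
opening: 0.0106
```

Emit:
carry_out --increments '[{"tx": -0.01, "ty": 0.1, "tz": 0, "wx": 0, "wy": 0, "wz": 0, "jaw": 1}, {"tx": -0.03, "ty": 0.2, "tz": 0, "wx": 0, "wy": 0, "wz": 0, "jaw": 1}, {"tx": -0.04, "ty": 0.3, "tz": 0, "wx": 0, "wy": 0, "wz": 0, "jaw": 1}, {"tx": -0.05, "ty": 0.4, "tz": 0, "wx": 0, "wy": 0, "wz": 0, "jaw": 1}]'

```text
t: 21.45
tool_pos: [0.4925, -0.0558, 0.0678]
tcp_rot: [-3.136, -0.186, 0.0]
wrist_force: [0.9, -2.3, 2.2]
opening: 0.0113
```

```bash
python3 st.py
```

```text
21.6 [ 0.4925 -0.0558  0.0678] [-3.136  -0.1868  0.    ] F [ 0.807  -1.8427  1.9334 -0.4852 -0.1377 -0.0078] railxy mm 1.2845772194810283 -14.188829361443583 0.010843225286363506
```

Emit:
carry_out --increments '[{"tx": -0.01, "ty": 0.1, "tz": 0, "wx": 0, "wy": 0, "wz": 0, "jaw": 1}, {"tx": -0.03, "ty": 0.2, "tz": 0, "wx": 0, "wy": 0, "wz": 0, "jaw": 1}, {"tx": -0.04, "ty": 0.3, "tz": 0, "wx": 0, "wy": 0, "wz": 0, "jaw": 1}, {"tx": -0.05, "ty": 0.4, "tz": 0, "wx": 0, "wy": 0, "wz": 0, "jaw": 1}]'

```text
t: 22.05
tool_pos: [0.492, -0.0519, 0.0679]
tcp_rot: [-3.136, -0.186, 0.0]
wrist_force: [0.9, -2.1, 1.2]
opening: 0.011
```

Emit:
carry_out --increments '[{"tx": -0.01, "ty": 0.1, "tz": 0, "wx": 0, "wy": 0, "wz": 0, "jaw": 1}, {"tx": -0.03, "ty": 0.2, "tz": 0, "wx": 0, "wy": 0, "wz": 0, "jaw": 1}, {"tx": -0.04, "ty": 0.3, "tz": 0, "wx": 0, "wy": 0, "wz": 0, "jaw": 1}, {"tx": -0.05, "ty": 0.4, "tz": 0, "wx": 0, "wy": 0, "wz": 0, "jaw": 1}]'

```text
t: 22.45
tool_pos: [0.4913, -0.0479, 0.0677]
tcp_rot: [-3.136, -0.187, 0.001]
wrist_force: [0.5, -1.3, -0.7]
opening: 0.0111
```

```bash
python3 st.py
```

```text
22.6 [ 0.4914 -0.048   0.0677] [ 3.136   0.1865 -0.0004] F [ 0.7234 -1.1202 -1.4143 -0.3911 -0.1399  0.0024] railxy mm 1.1287721716712944 -6.266308469711408 0.010723282248030227
```

Emit:
carry_out --increments '[{"tx": 0, "ty": -0.05, "tz": -0.1, "wx": 0, "wy": 0, "wz": 0, "jaw": 1}, {"tx": 0, "ty": -0.05, "tz": -0.2, "wx": 0, "wy": 0, "wz": 0, "jaw": 1}, {"tx": 0, "ty": -0.05, "tz": -0.35, "wx": 0, "wy": 0, "wz": 0, "jaw": 1}, {"tx": 0, "ty": -0.05, "tz": -0.35, "wx": 0, "wy": 0, "wz": 0, "jaw": 1}]'

```text
t: 23.05
tool_pos: [0.4914, -0.0485, 0.0641]
tcp_rot: [-3.136, -0.186, 0.0]
wrist_force: [-0.3, -1.3, -1.3]
opening: 0.011
```

```bash
python3 st.py
```

```text
23.2 [ 0.4914 -0.0485  0.0642] [-3.1359 -0.1863  0.0005] F [ 0.2615 -1.05   -0.951  -0.2586 -0.1184  0.0053] railxy mm 1.055534178182426 -6.733055378405091 0.011382257418059696
```

Emit:
carry_out --increments '[{"tx": 0, "ty": -0.04, "tz": 0, "wx": 0, "wy": 0, "wz": 0, "jaw": 1}, {"tx": 0, "ty": -0.04, "tz": 0, "wx": 0, "wy": 0, "wz": 0, "jaw": 1.1}, {"tx": 0, "ty": -0.04, "tz": 0, "wx": 0, "wy": 0, "wz": 0, "jaw": 3.5}, {"tx": 0, "ty": -0.04, "tz": 0, "wx": 0, "wy": 0, "wz": 0, "jaw": 3.5}, {"tx": 0, "ty": -0.04, "tz": 0, "wx": 0, "wy": 0, "wz": 0, "jaw": 3.5}]'

```text
t: 23.75
tool_pos: [0.4917, -0.0487, 0.0645]
tcp_rot: [-3.136, -0.187, -0.0]
wrist_force: [0.2, -0.1, 0.2]
opening: 0.0352
```

```bash
python3 st.py;python3 - <<'E'
from h import *
p=bot.read_camera("wrist");q=bot.read_camera("side")
a=cv2.resize(p["image"][190:340,170:380],(560,400));c=proj(q,[(.491,-.048,.07)])[0].astype(int);b=cv2.resize(q["image"][c[1]-30:c[1]+30,c[0]-18:c[0]+18],(240,400),interpolation=2)
cv2.imwrite("pics/w10.png",np.hstack([a,b]))
E
```

```text
23.9 [ 0.4916 -0.0488  0.0644] [-3.136  -0.1866 -0.0001] F [-0.0035  0.0388  0.2543 -0.0166 -0.0116  0.0086] railxy mm 1.206186654073896 -7.080473585963316 0.03496232349552437
```

View pics/w10.png

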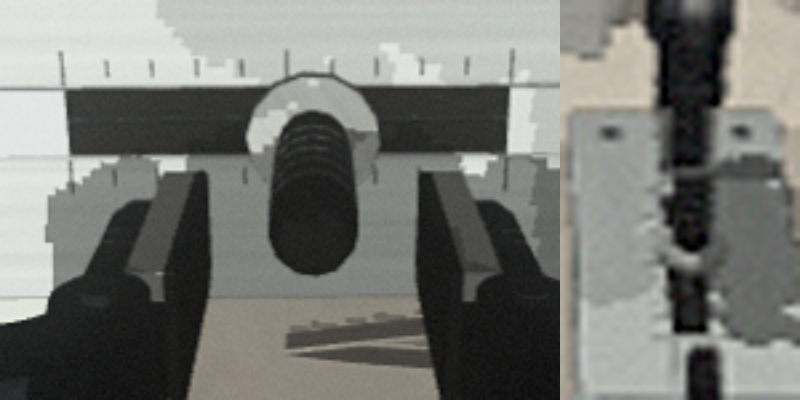

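Emit:
carry_out --increments '[{"tx": 0, "ty": 0, "tz": 2, "wx": 0, "wy": 0, "wz": 0, "jaw": 3.5}, {"tx": 0, "ty": 0, "tz": 5, "wx": 0, "wy": 0, "wz": 0, "jaw": 3.5}, {"tx": 0, "ty": 0, "tz": 8.5, "wx": 0, "wy": 0, "wz": 0, "jaw": 4}, {"tx": 0, "ty": 0, "tz": 12, "wx": 0, "wy": 0, "wz": 0.1, "jaw": 4}, {"tx": 0, "ty": 1, "tz": 13, "wx": 0, "wy": 0, "wz": 0.23, "jaw": 4}]'

```text
t: 24.55
tool_pos: [0.4933, -0.0399, 0.1982]
tcp_rot: [3.091, 0.548, 0.008]
wrist_force: [0.3, -1.0, 0.4]
opening: 0.04
```

Emit:
carry_out --increments '[{"tx": 0, "ty": 1, "tz": 0, "wx": 0, "wy": 0, "wz": 0.13, "jaw": 4}, {"tx": 0, "ty": 2, "tz": 0, "wx": 0, "wy": 0, "wz": 0.26, "jaw": 4}, {"tx": 0, "ty": 3, "tz": 0, "wx": 0, "wy": 0, "wz": 0.39, "jaw": 4}, {"tx": 0, "ty": 4, "tz": 0, "wx": 0, "wy": 0, "wz": 0.52, "jaw": 4}, {"tx": 0, "ty": 5, "tz": 0, "wx": 0, "wy": 0, "wz": 0.65, "jaw": 4}]'

```text
t: 25.05
tool_pos: [0.4915, 0.0116, 0.1943]
tcp_rot: [2.754, 1.512, -0.0]
wrist_force: [0.6, -0.5, 0.6]
opening: 0.04
```

Emit:
carry_out --increments '[{"tx": -0.5, "ty": 0, "tz": 0, "wx": 0, "wy": 0, "wz": 0.13, "jaw": 4}, {"tx": -1, "ty": 0, "tz": 0, "wx": 0, "wy": 0, "wz": 0.26, "jaw": 4}, {"tx": -1.5, "ty": 0, "tz": 0, "wx": 0, "wy": 0, "wz": 0.39, "jaw": 4}, {"tx": -1.5, "ty": 0, "tz": 0, "wx": 0, "wy": 0, "wz": 0.52, "jaw": 4}, {"tx": -1.5, "ty": 0, "tz": 0, "wx": 0, "wy": 0, "wz": 0.65, "jaw": 4}]'

```text
t: 25.55
tool_pos: [0.4764, 0.0111, 0.1944]
tcp_rot: [2.127, 2.312, -0.0]
wrist_force: [-0.6, -0.2, 0.3]
opening: 0.0398
```

Emit:
carry_out --increments '[{"tx": 0, "ty": 0, "tz": 0, "wx": 0, "wy": 0, "wz": 0.04, "jaw": 4}, {"tx": 0, "ty": 0, "tz": 0, "wx": 0, "wy": 0, "wz": 0.04, "jaw": 4}, {"tx": 0, "ty": 0, "tz": 0, "wx": 0, "wy": 0, "wz": 0.04, "jaw": 4}]'

```text
t: 25.85
tool_pos: [0.4765, 0.0112, 0.1943]
tcp_rot: [-2.088, -2.347, 0.0]
wrist_force: [1.0, -0.5, -0.6]
opening: 0.04
```

```bash
sed -i 's/^Z=.*/Z=dict(carriage_face=.049,carriage_fin=.088,plunger=.044)/' w.py; python3 w.py w11; python3 st.py
```

```text
25.85 [0.4765 0.0112 0.1943] [-2.0884 -2.3469  0.0001] 0.039982339108798795
[ 0.0691  0.     -0.1731]
carriage_face [293.1 136.3] 0.8 [0.476  0.0625 0.049 ]
carriage_fin [293.1 111.7] 0.89 [0.4728 0.0833 0.088 ]
plunger [289.6 247.6] 0.66 [ 0.486  -0.0472  0.044 ]
26.2 [0.4765 0.0112 0.1943] [-2.0869 -2.3481  0.0001] F [ 0.3677  0.2831 -0.1247 -0.0011 -0.0111 -0.0209] railxy mm -6.345658214489112 54.26457347375682 0.0403201885959826
```

Emit:
carry_out --increments '[{"tx": -0.1, "ty": 3, "tz": 0, "wx": 0, "wy": 0, "wz": 0, "jaw": 4}, {"tx": -0.25, "ty": 6, "tz": -2, "wx": 0, "wy": 0, "wz": 0, "jaw": 4}, {"tx": -0.25, "ty": 7.25, "tz": -5, "wx": 0, "wy": 0, "wz": 0, "jaw": 4}, {"tx": -0.25, "ty": 7.25, "tz": -8, "wx": 0, "wy": 0, "wz": 0, "jaw": 4}, {"tx": -0.25, "ty": 7.25, "tz": -8, "wx": 0, "wy": 0, "wz": 0, "jaw": 4}]'

```text
t: 26.75
tool_pos: [0.4714, 0.0835, 0.1111]
tcp_rot: [-2.083, -2.346, 0.007]
wrist_force: [-0.4, 0.1, 0.2]
opening: 0.0398
```

```bash
python3 - <<'E'
from h import *
np.set_printoptions(precision=4,suppress=True)
s=bot.get_state();p=bot.read_camera("wrist");print(s["tool_pos"])
for o in bot.tip_of(p,"carriage_fin")[:2]:print(o["conf"],o["xy"],atz(p,o["xy"],.088,s))
E
```

```text
[0.4714 0.0835 0.1111]
0.87 [292.5, 232.9] [0.4744 0.0848 0.088 ]
```

Emit:
carry_out --increments '[{"tx": 0.03, "ty": 0.1, "tz": 0, "wx": 0, "wy": 0, "wz": 0, "jaw": 4}, {"tx": 0.03, "ty": 0.1, "tz": -2, "wx": 0, "wy": 0, "wz": 0, "jaw": 4}, {"tx": 0.03, "ty": 0.1, "tz": -4, "wx": 0, "wy": 0, "wz": 0, "jaw": 4}, {"tx": 0.03, "ty": 0.1, "tz": -4.8, "wx": 0, "wy": 0, "wz": 0, "jaw": 4}, {"tx": 0.03, "ty": 0.1, "tz": -4.8, "wx": 0, "wy": 0, "wz": 0, "jaw": 4}]'

```text
t: 27.35
tool_pos: [0.4744, 0.0845, 0.0665]
tcp_rot: [-2.087, -2.348, 0.0]
wrist_force: [-0.8, -0.2, 0.6]
opening: 0.0398
```

```bash
python3 st.py
```

```text
27.5 [0.4752 0.0848 0.0676] [2.0861 2.3475 0.0019] F [0.4803 0.0501 0.2211 0.0385 0.     0.006 ] railxy mm 1.4126168131734194 127.49418390027076 0.0403131910847593
```

Now pinch the fin.

Emit:
carry_out --increments '[{"tx": 0, "ty": 0, "tz": 0, "wx": 0, "wy": 0, "wz": 0, "jaw": 1.5}, {"tx": 0, "ty": 0, "tz": 0, "wx": 0, "wy": 0, "wz": 0, "jaw": 0.9}, {"tx": 0, "ty": 0, "tz": 0, "wx": 0, "wy": 0, "wz": 0, "jaw": 0.9}, {"tx": 0, "ty": 0, "tz": 0, "wx": 0, "wy": 0, "wz": 0, "jaw": 0.9}, {"tx": 0, "ty": 0, "tz": 0, "wx": 0, "wy": 0, "wz": 0, "jaw": 0.9}]' --newtons 30

```text
t: 28.05
tool_pos: [0.4743, 0.0847, 0.0664]
tcp_rot: [2.087, 2.349, -0.0]
wrist_force: [0.5, -0.2, 0.7]
opening: 0.0089
```

```bash
python3 st.py
```

```text
28.2 [0.4743 0.0847 0.0663] [-2.0865 -2.3485  0.0001] F [ 0.2279 -0.2617  0.3044 -0.0032  0.0178  0.0059] railxy mm 0.4748834550093832 127.4917422287603 0.009394990640176971
```

Emit:
carry_out --increments '[{"tx": 0, "ty": 0, "tz": 0, "wx": 0, "wy": 0, "wz": 0, "jaw": 0.5}, {"tx": 0.08, "ty": -0.7, "tz": 0, "wx": 0, "wy": 0, "wz": 0, "jaw": 0.5}, {"tx": 0.18, "ty": -1.5, "tz": 0, "wx": 0, "wy": 0, "wz": 0, "jaw": 0.5}, {"tx": 0.28, "ty": -2.3, "tz": 0, "wx": 0, "wy": 0, "wz": 0, "jaw": 0.5}, {"tx": 0.37, "ty": -3, "tz": 0, "wx": 0, "wy": 0, "wz": 0, "jaw": 0.5}]'

```text
t: 28.75
tool_pos: [0.4781, 0.0534, 0.0663]
tcp_rot: [2.088, 2.348, -0.0]
wrist_force: [-0.3, -0.4, 0.6]
opening: 0.0052
```

```bash
python3 st.py
```

```text
28.9 [0.4781 0.0539 0.0663] [ 2.0883  2.3471 -0.0001] F [-0.0831 -0.4321  0.055   0.0313  0.0031 -0.0055] railxy mm 0.4908856741074486 96.49274706378662 0.004972427020312813
```

```bash
python3 - <<'E'
from h import *
np.set_printoptions(precision=4,suppress=True)
s=bot.get_state();p=bot.read_camera("wrist");print(s["tool_pos"],s["opening"])
for l,z in (("carriage_fin",.088),("carriage_face",.049),("plunger",.044)):
    for o in bot.tip_of(p,l)[:2]:print(l,round(o["conf"],2),o["xy"],atz(p,o["xy"],z,s))
q=bot.read_camera("side")
for l,z in (("carriage_fin",.088),("carriage_face",.049),("plunger",.044)):
    for o in bot.tip_of(q,l)[:2]:print(l,round(o["conf"],2),o["xy"],atz(q,o["xy"],z,s))
a=cv2.resize(p["image"][130:330,150:430],(560,400));c=proj(q,[(.478,.05,.07)])[0].astype(int);b=cv2.resize(q["image"][c[1]-30:c[1]+30,c[0]-18:c[0]+18],(240,400),interpolation=2)
cv2.imwrite("pics/w12.png",np.hstack([a,b]))
E
```

```text
[0.4781 0.0545 0.0664] 0.005534610658578959
carriage_fin 0.92 [284.5, 206.7] [0.4735 0.0832 0.088 ]
plunger 0.78 [281.2, 377.3] [ 0.4863 -0.049   0.044 ]
carriage_fin 0.91 [299.7, 229.2] [0.4652 0.0925 0.088 ]
carriage_face 0.58 [294.5, 235.0] [0.479  0.0667 0.049 ]
plunger 0.5 [238.4, 305.9] [0.5793 0.3171 0.044 ]
plunger 0.41 [294.6, 209.5] [ 0.4876 -0.0512  0.044 ]
```

View pics/w12.png

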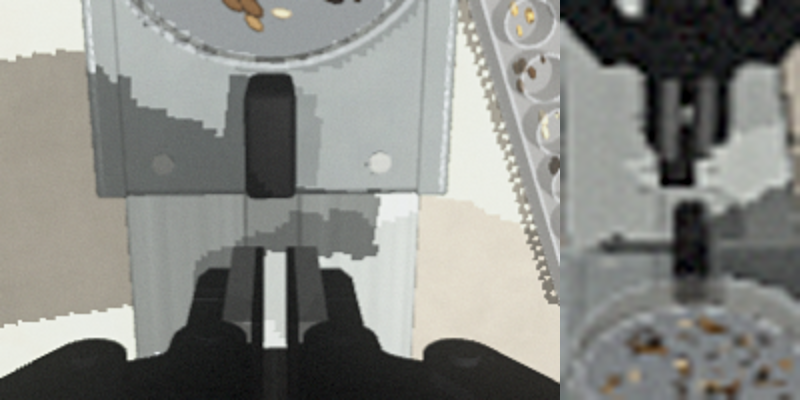

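Emit:
carry_out --increments '[{"tx": 0, "ty": 0, "tz": 2, "wx": 0, "wy": 0, "wz": 0, "jaw": 4}, {"tx": 0, "ty": 0, "tz": 4, "wx": 0, "wy": 0, "wz": 0, "jaw": 4}, {"tx": -0.18, "ty": 1.5, "tz": 4, "wx": 0, "wy": 0, "wz": 0, "jaw": 4}, {"tx": -0.36, "ty": 2.9, "tz": 4, "wx": 0, "wy": 0, "wz": 0, "jaw": 4}, {"tx": -0.36, "ty": 2.9, "tz": 4, "wx": 0, "wy": 0, "wz": 0, "jaw": 4}]'

```text
t: 29.85
tool_pos: [0.4742, 0.0855, 0.1066]
tcp_rot: [-2.083, -2.351, -0.001]
wrist_force: [-0.3, 0.2, -0.5]
opening: 0.04
```

Emit:
carry_out --increments '[{"tx": 0, "ty": 0, "tz": 0, "wx": 0, "wy": 0, "wz": 0, "jaw": 4}, {"tx": 0, "ty": 0, "tz": 0, "wx": 0, "wy": 0, "wz": 0, "jaw": 4}, {"tx": 0, "ty": 0, "tz": -2, "wx": 0, "wy": 0, "wz": 0, "jaw": 4}, {"tx": 0, "ty": 0, "tz": -4, "wx": 0, "wy": 0, "wz": 0, "jaw": 4}, {"tx": 0, "ty": 0, "tz": -4, "wx": 0, "wy": 0, "wz": 0, "jaw": 4}]'

```text
t: 30.35
tool_pos: [0.4727, 0.0825, 0.0641]
tcp_rot: [-2.086, -2.345, 0.005]
wrist_force: [-0.9, 0.0, -0.6]
opening: 0.0397
```

```bash
python3 st.py
```

```text
30.5 [0.4749 0.0835 0.067 ] [2.087  2.3479 0.0006] F [-0.1356 -0.3068  0.0666  0.0189  0.0149 -0.0174] railxy mm 0.879594982699931 126.20980998758044 0.04008508206419777
```

Emit:
carry_out --increments '[{"tx": 0, "ty": 0, "tz": -0.45, "wx": 0, "wy": 0, "wz": 0, "jaw": 4}, {"tx": 0, "ty": 0, "tz": -0.45, "wx": 0, "wy": 0, "wz": 0, "jaw": 4}, {"tx": 0, "ty": 0, "tz": -0.45, "wx": 0, "wy": 0, "wz": 0, "jaw": 2}, {"tx": 0, "ty": 0, "tz": -0.45, "wx": 0, "wy": 0, "wz": 0, "jaw": 1}, {"tx": 0, "ty": 0, "tz": -0.45, "wx": 0, "wy": 0, "wz": 0, "jaw": 0.6}]' --newtons 40

```text
t: 31.05
tool_pos: [0.4745, 0.0837, 0.062]
tcp_rot: [2.087, 2.348, 0.0]
wrist_force: [0.2, -0.1, -0.5]
opening: 0.0058
```

Emit:
carry_out --increments '[{"tx": 0, "ty": 0, "tz": 0, "wx": 0, "wy": 0, "wz": 0, "jaw": 0.3}, {"tx": 0, "ty": 0, "tz": 0, "wx": 0, "wy": 0, "wz": 0, "jaw": 0.3}, {"tx": 0, "ty": 0, "tz": 0, "wx": 0, "wy": 0, "wz": 0, "jaw": 0.3}, {"tx": 0, "ty": 0, "tz": 0, "wx": 0, "wy": 0, "wz": 0, "jaw": 0.3}]'

```text
t: 31.45
tool_pos: [0.4745, 0.0836, 0.0619]
tcp_rot: [-2.087, -2.348, -0.0]
wrist_force: [-0.1, 0.7, 0.3]
opening: 0.0026
```

```bash
python3 st.py
```

```text
31.6 [0.4744 0.0837 0.0618] [-2.0865 -2.3486  0.    ] F [ 0.0656 -0.0384  0.1702  0.0081 -0.0243  0.002 ] railxy mm 0.4849263267417935 126.47762260559591 0.0027484082580554185
```

Emit:
carry_out --increments '[{"tx": 0, "ty": 0, "tz": 0, "wx": 0, "wy": 0, "wz": 0, "jaw": 4}, {"tx": 0, "ty": 0, "tz": 0, "wx": 0, "wy": 0, "wz": 0, "jaw": 4}, {"tx": 0, "ty": 0, "tz": 0, "wx": 0, "wy": 0, "wz": 0, "jaw": 4}, {"tx": -0.1, "ty": 0.8, "tz": 0, "wx": 0, "wy": 0, "wz": 0, "jaw": 4}, {"tx": -0.2, "ty": 1.6, "tz": 0, "wx": 0, "wy": 0, "wz": 0, "jaw": 4}]'

```text
t: 32.15
tool_pos: [0.4724, 0.1003, 0.0619]
tcp_rot: [-2.087, -2.348, -0.0]
wrist_force: [-1.0, 0.7, 0.1]
opening: 0.0399
```

Emit:
carry_out --increments '[{"tx": 0, "ty": 0, "tz": 0, "wx": 0, "wy": 0, "wz": 0, "jaw": 2}, {"tx": 0, "ty": 0, "tz": 0, "wx": 0, "wy": 0, "wz": 0, "jaw": 0.9}, {"tx": 0, "ty": 0, "tz": 0, "wx": 0, "wy": 0, "wz": 0, "jaw": 0.5}, {"tx": 0, "ty": 0, "tz": 0, "wx": 0, "wy": 0, "wz": 0, "jaw": 0.5}, {"tx": 0, "ty": 0, "tz": 0, "wx": 0, "wy": 0, "wz": 0, "jaw": 0.5}]' --newtons 30

```text
t: 32.65
tool_pos: [0.4725, 0.0994, 0.0618]
tcp_rot: [2.087, 2.348, -0.0]
wrist_force: [0.4, -0.6, 0.1]
opening: 0.005
```

```bash
python3 st.py; python3 - <<'E'
from h import *
np.set_printoptions(precision=4,suppress=True)
s=bot.get_state();p=bot.read_camera("wrist")
for l,z in (("carriage_fin",.088),("carriage_face",.049)):
    for o in bot.tip_of(p,l)[:2]:print(l,round(o["conf"],2),o["xy"],atz(p,o["xy"],z,s))
E
```

```text
32.8 [0.4725 0.0995 0.0618] [-2.0869 -2.3483  0.    ] F [ 0.0469 -0.1256 -0.0183  0.0085  0.0114 -0.0081] railxy mm 0.48775644128921936 142.4646070582064 0.0052907166582567885
carriage_fin 0.84 [285.8, 296.6] [0.4736 0.0854 0.088 ]
```

```bash
python3 - <<'E'
from h import *
np.set_printoptions(precision=4,suppress=True)
p=bot.read_camera("wrist");p=dict(p)
V=[((.4765,.0112,.1943),(2.0869,2.3481,0),(293.1,111.7)),((.4781,.0545,.0664),(2.0883,2.3471,0),(284.5,206.7)),((.4725,.0995,.0618),(2.0869,2.3483,0),(285.8,296.6))]
R=[ray(p,u,dict(tool_pos=a,tcp_rot=r)) for a,r,u in V];print(tri(R))
g=cv2.cvtColor(p["image"],6);cv2.imwrite("pics/w13.png",p["image"])
s=bot.get_state()
print("TCP px",proj(p,[s["tool_pos"]],s),"fin corners if .0854:",proj(p,[(.4736-.006,y,.088) for y in(.0724,.0984)]+[(.4736+.006,y,.088) for y in(.0724,.0984)],s))
sub=cv2.resize(g[200:400,200:370],(85,50),interpolation=cv2.INTER_AREA)
ch=" .:-=+*#%@"[::-1]
for i,r in enumerate(sub):print(f"{200+i*4:3d}","".join(ch[min(9,int(v)//26)] for v in r))
E
```

```text
(array([0.4734, 0.083 , 0.0847]), [np.float64(0.0007226224320028825), np.float64(0.0007271066038865872), np.float64(0.0005734294535400079)])
TCP px [[286.9962 248.4787]] fin corners if .0854: [[270.5194 319.0819]
 [276.3614 270.6597]
 [294.9203 321.6284]
 [301.8369 273.4363]]
200 =-++++=-----------=------==-----::------------------+*##*+****+*=------------::====::
204 +=-++++=---------=##*=-=+***+=-------------==---------*###%*=--=**=-----------==+=:.:
208 ++=-+++++=--------=+*+-+*+***+-----------=**+==+=-----=*++=--=*+==---------:=====::::
212 ++++-=++++=--------------------===-===-------=+==-----=##+=--=##*-----------===-:::::
216 +++++=-=++++=------------------+######*+---------------=*###=-=*+-----::-====-::-::::
220 +++++*+--+++++==----------------=+***###*=--::-------------------------=====:::--::::
224 +++++*++=-=++++++==-----------------=**#*=--:::---------------------======:::::--::::
228 +++++*++++=-==++++++==---------------=+**=----------------------==++***+=-=+=::--::::
232 +++++*+++++++=-=++++**+==--------------==------------------==++*****+=-=+++*-::--::::
236 +++++*+++
[... 2976 characters left out ...]
@@@@@@@@@@@@@@@@@@@@@%#@@@@%%%%@@@%#@@@@@@@@@@@@@@@@@@@@@@@@@@@@@@@@@@
372 @@@@@@@@@@@@@@@@@@@@@@@@@@@@@@@@@@@@@@@@@@@@@@@@@@@@@@@@@@@@@@@@@@@@@@@@@@@@@@@@@@@@@
376 @@@@@@@@@@@@@@@@@@@@@@@@@@@@@@@@@@@@@@@@@@@@@@@@@@@@@@@@@@@@@@@@@@@@@@@@@@@@@@@@@@@@@
380 @@@@@@@@@@@@@@@@@@@@@@@@@@@@@@@@@@@@@@@@@@@@@@@@@@@@@@@@@@@@@@@@@@@@@@@@@@@@@@@@@@@@@
384 @@@@@@@@@@@@@@@@@@@@@@@@@@@@@@@@@@@@@@@@@@@@@@@@@@@@@@@@@@@@@@@@@@@@@@@@@@@@@@@@@@@@@
388 @@@@@@@@@@@@@@@@@@@@@@@@@@@@@@@@@@@@@@@@@@@@@@@@@@@@@@@@@@@@@@@@@@@@@@@@@@@@@@@@@@@@@
392 @@@@@@@@@@@@@@@@@@@@@@@@@@@@@@@@@@@@@@@@@@@@@@@@@@@@@@@@@@@@@@@@@@@@@@@@@@@@@@@@@@@@@
396 @@@@@@@@@@@@@@@@@@@@@@@@@@@@@@@@@@@@@@@@@@@@@@@@@@@@@@@@@@@@@@@@@@@@@@@@@@@@@@@@@@@@@
```

Emit:
carry_out --increments '[{"tx": 0, "ty": 0, "tz": 0, "wx": 0, "wy": 0, "wz": 0, "jaw": 0}, {"tx": 0, "ty": 0, "tz": 0, "wx": 0, "wy": 0, "wz": 0, "jaw": 0}, {"tx": 0, "ty": 0, "tz": 0, "wx": 0, "wy": 0, "wz": 0, "jaw": 0}, {"tx": 0, "ty": 0, "tz": 0, "wx": 0, "wy": 0, "wz": 0, "jaw": 0}]' --newtons 50

```text
t: 33.45
tool_pos: [0.4724, 0.0997, 0.0619]
tcp_rot: [-2.087, -2.349, 0.0]
wrist_force: [0.1, -0.1, 0.6]
opening: -0.0004
```

Emit:
carry_out --increments '[{"tx": 0.02, "ty": -0.2, "tz": 0, "wx": 0, "wy": 0, "wz": 0, "jaw": 0}, {"tx": 0.05, "ty": -0.4, "tz": 0, "wx": 0, "wy": 0, "wz": 0, "jaw": 0}, {"tx": 0.09, "ty": -0.7, "tz": 0, "wx": 0, "wy": 0, "wz": 0, "jaw": 0}, {"tx": 0.12, "ty": -1, "tz": 0, "wx": 0, "wy": 0, "wz": 0, "jaw": 0}]'

```text
t: 33.85
tool_pos: [0.4737, 0.0893, 0.0618]
tcp_rot: [-2.087, -2.348, 0.0]
wrist_force: [0.5, 0.8, -0.2]
opening: -0.0005
```

```bash
python3 st.py; python3 - <<'E'
from h import *
np.set_printoptions(precision=4,suppress=True)
s=bot.get_state();p=bot.read_camera("wrist")
for l,z in (("carriage_fin",.088),):
    for o in bot.tip_of(p,l)[:2]:print(l,round(o["conf"],2),o["xy"],atz(p,o["xy"],z,s))
E
```

```text
34.0 [0.4737 0.0893 0.0619] [ 2.0873  2.3479 -0.0001] F [ 0.1508 -0.2611  0.0579 -0.0098 -0.0134  0.0002] railxy mm 0.4321778640189351 132.15405929940314 9.839371041168471e-05
```

Emit:
carry_out --increments '[{"tx": 0, "ty": 0, "tz": 0, "wx": 0, "wy": 0, "wz": 0, "jaw": 4}, {"tx": 0, "ty": 0, "tz": 0, "wx": 0, "wy": 0, "wz": 0, "jaw": 4}, {"tx": 0.05, "ty": -0.45, "tz": 0, "wx": 0, "wy": 0, "wz": 0, "jaw": 4}, {"tx": 0.05, "ty": -0.45, "tz": -0.3, "wx": 0, "wy": 0, "wz": 0, "jaw": 4}, {"tx": 0.05, "ty": -0.45, "tz": -0.6, "wx": 0, "wy": 0, "wz": 0, "jaw": 4}]'

```text
t: 34.65
tool_pos: [0.4742, 0.0849, 0.0556]
tcp_rot: [2.087, 2.348, -0.0]
wrist_force: [0.0, -0.2, 0.5]
opening: 0.0399
```

Emit:
carry_out --increments '[{"tx": 0, "ty": 0, "tz": -0.2, "wx": 0, "wy": 0, "wz": 0, "jaw": 4}, {"tx": 0, "ty": 0, "tz": -0.4, "wx": 0, "wy": 0, "wz": 0, "jaw": 4}, {"tx": 0, "ty": 0, "tz": -0.4, "wx": 0, "wy": 0, "wz": 0, "jaw": 4}]'

```text
t: 34.95
tool_pos: [0.4739, 0.0852, 0.0515]
tcp_rot: [-2.086, -2.348, 0.001]
wrist_force: [-0.9, -0.2, -0.7]
opening: 0.0399
```

Emit:
carry_out --increments '[{"tx": 0, "ty": 0, "tz": -0.2, "wx": 0, "wy": 0, "wz": 0, "jaw": 4}, {"tx": 0, "ty": 0, "tz": -0.4, "wx": 0, "wy": 0, "wz": 0, "jaw": 4}, {"tx": 0, "ty": 0, "tz": -0.4, "wx": 0, "wy": 0, "wz": 0, "jaw": 4}]'

```text
t: 35.25
tool_pos: [0.474, 0.0852, 0.0476]
tcp_rot: [-2.086, -2.348, 0.0]
wrist_force: [0.5, -0.1, 0.0]
opening: 0.0401
```

Emit:
carry_out --increments '[{"tx": 0, "ty": 0, "tz": 0, "wx": 0, "wy": 0, "wz": 0, "jaw": 2.5}, {"tx": 0, "ty": 0, "tz": 0, "wx": 0, "wy": 0, "wz": 0, "jaw": 1.5}, {"tx": 0, "ty": 0, "tz": 0, "wx": 0, "wy": 0, "wz": 0, "jaw": 0.8}, {"tx": 0, "ty": 0, "tz": 0, "wx": 0, "wy": 0, "wz": 0, "jaw": 0.8}, {"tx": 0, "ty": 0, "tz": 0, "wx": 0, "wy": 0, "wz": 0, "jaw": 0.8}]' --newtons 30

```text
t: 35.75
tool_pos: [0.4735, 0.0851, 0.048]
tcp_rot: [-2.086, -2.348, 0.002]
wrist_force: [-4.4, -0.4, 5.3]
opening: 0.0112
```

```bash
python3 st.py
```

```text
35.9 [0.4735 0.0851 0.048 ] [-2.0859 -2.3484  0.002 ] F [-4.0516 -0.4232  5.0482 -0.1023  0.9612  0.0876] railxy mm -0.3207739571482581 127.97401880655731 0.010715517242529327
```

Emit:
carry_out --increments '[{"tx": 0.0, "ty": -0.3, "tz": 0.1, "wx": 0, "wy": 0, "wz": 0, "jaw": 0.6}, {"tx": 0.08, "ty": -0.8, "tz": 0.1, "wx": 0, "wy": 0, "wz": 0, "jaw": 0.6}, {"tx": 0.16, "ty": -1.5, "tz": 0.1, "wx": 0, "wy": 0, "wz": 0, "jaw": 0.6}, {"tx": 0.25, "ty": -2.2, "tz": 0.1, "wx": 0, "wy": 0, "wz": 0, "jaw": 0.6}, {"tx": 0.33, "ty": -2.9, "tz": 0.1, "wx": 0, "wy": 0, "wz": 0, "jaw": 0.6}]'

```text
t: 36.45
tool_pos: [0.4772, 0.0554, 0.0482]
tcp_rot: [-2.086, -2.348, 0.001]
wrist_force: [4.5, 3.3, -19.3]
opening: 0.0111
```

```bash
python3 st.py
```

```text
36.6 [0.4773 0.0544 0.0482] [ 2.0884  2.3467 -0.0019] F [  4.9213   0.4344 -19.5142   0.1272  -1.149    0.1291] railxy mm -0.29651665154024376 97.09186167306065 0.010556325507207549
```

Emit:
carry_out --increments '[{"tx": 0.1, "ty": -0.6, "tz": -0.08, "wx": 0, "wy": 0, "wz": 0, "jaw": 0.6}, {"tx": 0.19, "ty": -1.4, "tz": -0.08, "wx": 0, "wy": 0, "wz": 0, "jaw": 0.6}, {"tx": 0.31, "ty": -2.4, "tz": -0.08, "wx": 0, "wy": 0, "wz": 0, "jaw": 0.6}, {"tx": 0.43, "ty": -3.4, "tz": -0.08, "wx": 0, "wy": 0, "wz": 0, "jaw": 0.6}, {"tx": 0.55, "ty": -4.3, "tz": -0.08, "wx": 0, "wy": 0, "wz": 0, "jaw": 0.6}]'

```text
t: 37.15
tool_pos: [0.4828, 0.0118, 0.0481]
tcp_rot: [-2.087, -2.348, 0.001]
wrist_force: [-2.5, 2.0, -6.7]
opening: 0.0109
```

```bash
python3 st.py; python3 - <<'E'
from h import *
np.set_printoptions(precision=4,suppress=True)
s=bot.get_state();p=bot.read_camera("wrist");q=bot.read_camera("scene");d=bot.read_camera("side")
for n,c in(("w",p),("sc",q),("sd",d)):
  for l,z in (("carriage_fin",.088),("carriage_face",.049),("plunger",.044)):
    for o in bot.tip_of(c,l)[:3]:print(n,l,round(o["conf"],2),np.round(o["xy"],1),atz(c,o["xy"],z,s))
E
```

```text
37.3 [0.4828 0.0114 0.0481] [ 2.0887  2.346  -0.002 ] F [-2.8125 -1.0825 -5.5678 -0.2227  0.6274  0.1304] railxy mm -0.08131559738683031 53.67661581206606 0.010984133223731811
w carriage_fin 0.69 [286.4 283.6] [0.4825 0.0118 0.088 ]
w plunger 0.57 [285.1 337.5] [ 0.4885 -0.0465  0.044 ]
sc carriage_fin 0.93 [295.3 212.1] [0.4866 0.0163 0.088 ]
sc carriage_face 0.77 [297.3 214.8] [ 0.4934 -0.0087  0.049 ]
sc plunger 0.59 [215.3 274.3] [0.5689 0.3052 0.044 ]
sc plunger 0.35 [305.2 206.7] [ 0.493 -0.057  0.044]
sc plunger 0.26 [276.1 198.1] [ 0.5933 -0.0379  0.044 ]
sd carriage_fin 0.61 [296.9 211.4] [0.4773 0.0191 0.088 ]
sd carriage_face 0.94 [290.7 214.8] [ 0.4956 -0.0187  0.049 ]
sd plunger 0.66 [237.6 305.1] [0.5814 0.3149 0.044 ]
sd plunger 0.55 [294.8 208.6] [ 0.4874 -0.0555  0.044 ]
sd plunger 0.41 [246.1 215.1] [ 0.6141 -0.012   0.044 ]
```

Emit:
carry_out --increments '[{"tx": 0.02, "ty": -0.4, "tz": -0.02, "wx": 0, "wy": 0, "wz": 0, "jaw": 0.6}, {"tx": 0.07, "ty": -0.8, "tz": -0.02, "wx": 0, "wy": 0, "wz": 0, "jaw": 0.6}, {"tx": 0.12, "ty": -1.2, "tz": -0.02, "wx": 0, "wy": 0, "wz": 0, "jaw": 0.6}, {"tx": 0.16, "ty": -1.5, "tz": -0.02, "wx": 0, "wy": 0, "wz": 0, "jaw": 0.6}, {"tx": 0.16, "ty": -1.5, "tz": -0.02, "wx": 0, "wy": 0, "wz": 0, "jaw": 0.6}]'

```text
t: 38.45
tool_pos: [0.4845, -0.0015, 0.0481]
tcp_rot: [-2.086, -2.349, -0.0]
wrist_force: [-4.3, -1.0, -1.7]
opening: 0.011
```

```bash
python3 st.py
```

```text
38.6 [ 0.4845 -0.0015  0.0481] [-2.0859 -2.349   0.0001] F [-4.9316 -0.6665 -1.1602 -0.2061  1.1243  0.1006] railxy mm -0.0006432181838874479 40.71700150242796 0.010446644822715808
```

Emit:
carry_out --increments '[{"tx": -0.01, "ty": -0.1, "tz": 0, "wx": 0, "wy": 0, "wz": 0, "jaw": 0.6}, {"tx": 0, "ty": -0.2, "tz": 0, "wx": 0, "wy": 0, "wz": 0, "jaw": 0.6}, {"tx": 0.01, "ty": -0.3, "tz": 0, "wx": 0, "wy": 0, "wz": 0, "jaw": 0.6}, {"tx": 0.02, "ty": -0.4, "tz": 0, "wx": 0, "wy": 0, "wz": 0, "jaw": 0.6}, {"tx": 0.02, "ty": -0.4, "tz": 0, "wx": 0, "wy": 0, "wz": 0, "jaw": 0.6}]'

```text
t: 39.15
tool_pos: [0.485, -0.006, 0.0481]
tcp_rot: [2.087, 2.348, 0.001]
wrist_force: [-3.9, 1.0, -0.4]
opening: 0.0112
```

```bash
python3 st.py
```

```text
39.3 [ 0.485  -0.0059  0.048 ] [2.0864 2.3482 0.0004] F [-3.5461  1.2419  0.1806  0.1642  0.8462  0.137 ] railxy mm -0.004126449556154585 36.25496372685793 0.010772591734629655
```

Now 1 mm rows, 2 mm a call, watching Fy.

Emit:
carry_out --increments '[{"tx": 0, "ty": -0.1, "tz": 0, "wx": 0, "wy": 0, "wz": 0, "jaw": 0.6}, {"tx": 0.01, "ty": -0.2, "tz": 0, "wx": 0, "wy": 0, "wz": 0, "jaw": 0.6}, {"tx": 0.02, "ty": -0.25, "tz": 0, "wx": 0, "wy": 0, "wz": 0, "jaw": 0.6}]'

```text
t: 39.65
tool_pos: [0.4853, -0.0083, 0.048]
tcp_rot: [2.086, 2.348, 0.001]
wrist_force: [-2.0, 1.3, 1.7]
opening: 0.0109
```

```bash
python3 st.py
```

```text
39.8 [ 0.4853 -0.0085  0.048 ] [2.0865 2.3479 0.0006] F [-1.9191  1.2128  1.4822  0.2868  0.4554  0.0832] railxy mm -0.03984935696676583 33.69747864344707 0.010826645043265248
```

Emit:
carry_out --increments '[{"tx": 0.01, "ty": -0.07, "tz": 0, "wx": 0, "wy": 0, "wz": 0, "jaw": 0.6}, {"tx": 0.02, "ty": -0.14, "tz": 0, "wx": 0, "wy": 0, "wz": 0, "jaw": 0.6}, {"tx": 0.02, "ty": -0.2, "tz": 0, "wx": 0, "wy": 0, "wz": 0, "jaw": 0.6}]'

```text
t: 40.15
tool_pos: [0.4855, -0.0103, 0.048]
tcp_rot: [2.086, 2.348, 0.001]
wrist_force: [0.6, 2.3, 1.6]
opening: 0.011
```

```bash
python3 st.py
```

```text
40.3 [ 0.4856 -0.0104  0.048 ] [2.0863 2.3481 0.0008] F [0.1865 1.4818 1.3451 0.398  0.0206 0.1145] railxy mm -0.024929725182101358 31.751004948069145 0.010685215457922052
```

Emit:
carry_out --increments '[{"tx": 0.0, "ty": -0.07, "tz": 0, "wx": 0, "wy": 0, "wz": 0, "jaw": 0.6}, {"tx": 0.01, "ty": -0.14, "tz": 0, "wx": 0, "wy": 0, "wz": 0, "jaw": 0.6}, {"tx": 0.01, "ty": -0.2, "tz": 0, "wx": 0, "wy": 0, "wz": 0, "jaw": 0.6}]'

```text
t: 40.65
tool_pos: [0.4858, -0.0121, 0.048]
tcp_rot: [2.086, 2.348, 0.001]
wrist_force: [2.4, 2.9, 0.7]
opening: 0.0108
```

```bash
python3 st.py
```

```text
40.8 [ 0.4858 -0.0122  0.048 ] [2.0862 2.3481 0.0012] F [ 2.9742  3.257   0.8176  0.6202 -0.6411  0.0978] railxy mm -0.060457584775174766 29.893407266671556 0.011177203681101942
```

Emit:
carry_out --increments '[{"tx": 0.01, "ty": -0.05, "tz": 0, "wx": 0, "wy": 0, "wz": 0, "jaw": 0.6}, {"tx": 0.03, "ty": -0.1, "tz": 0, "wx": 0, "wy": 0, "wz": 0, "jaw": 0.6}, {"tx": 0.03, "ty": -0.1, "tz": 0, "wx": 0, "wy": 0, "wz": 0, "jaw": 0.6}]'

```text
t: 41.15
tool_pos: [0.4859, -0.0134, 0.048]
tcp_rot: [2.086, 2.348, 0.001]
wrist_force: [3.6, 3.2, 1.7]
opening: 0.0109
```

```bash
python3 st.py
```

```text
41.3 [ 0.4859 -0.0134  0.048 ] [2.0864 2.3481 0.0006] F [ 3.7706  2.809   1.5848  0.6067 -0.9105  0.1049] railxy mm -0.08061439329641205 28.698945166064483 0.011121246385876096
```

Emit:
carry_out --increments '[{"tx": 0.02, "ty": -0.05, "tz": 0, "wx": 0, "wy": 0, "wz": 0, "jaw": 0.6}, {"tx": 0.04, "ty": -0.12, "tz": 0, "wx": 0, "wy": 0, "wz": 0, "jaw": 0.6}, {"tx": 0.04, "ty": -0.12, "tz": 0, "wx": 0, "wy": 0, "wz": 0, "jaw": 0.6}]'

```text
t: 41.65
tool_pos: [0.486, -0.0143, 0.048]
tcp_rot: [-2.086, -2.349, -0.0]
wrist_force: [3.2, 4.4, 3.2]
opening: 0.0108
```

```bash
python3 st.py
```

```text
41.8 [ 0.486  -0.0142  0.048 ] [-2.0863 -2.3486 -0.0004] F [ 2.3622  4.6046  3.5535  0.9245 -0.5494  0.0978] railxy mm -0.08385617195834534 27.878601794539396 0.011088791777067432
```

Emit:
carry_out --increments '[{"tx": 0.01, "ty": -0.05, "tz": 0, "wx": 0, "wy": 0, "wz": 0, "jaw": 0.6}, {"tx": 0.01, "ty": -0.1, "tz": 0, "wx": 0, "wy": 0, "wz": 0, "jaw": 0.6}, {"tx": 0.01, "ty": -0.1, "tz": 0, "wx": 0, "wy": 0, "wz": 0, "jaw": 0.6}]'

```text
t: 42.15
tool_pos: [0.486, -0.0145, 0.048]
tcp_rot: [-2.085, -2.349, -0.001]
wrist_force: [1.8, 7.6, 3.6]
opening: 0.0107
```

```bash
python3 st.py
```

```text
42.3 [ 0.486  -0.0144  0.048 ] [-2.0852 -2.3487 -0.0011] F [ 1.7826  6.9759  4.1555  1.5305 -0.4892  0.1066] railxy mm -0.09548192584490348 27.695642818419728 0.010668983926788651
```

Emit:
carry_out --increments '[{"tx": 0, "ty": 0.05, "tz": 0, "wx": 0, "wy": 0, "wz": 0, "jaw": 0.6}, {"tx": 0, "ty": 0.1, "tz": 0, "wx": 0, "wy": 0, "wz": 0, "jaw": 0.6}, {"tx": 0, "ty": 0.1, "tz": 0, "wx": 0, "wy": 0, "wz": 0, "jaw": 0.6}]'

```text
t: 42.65
tool_pos: [0.486, -0.0144, 0.048]
tcp_rot: [-2.086, -2.349, 0.0]
wrist_force: [2.7, 4.4, 5.5]
opening: 0.0109
```

```bash
python3 st.py
```

```text
42.8 [ 0.486  -0.0144  0.048 ] [-2.0865 -2.3485  0.    ] F [ 1.7857  4.3024  5.593   0.928  -0.375   0.1255] railxy mm -0.07971803423198043 27.716513012742332 0.01117270875875266
```

Emit:
carry_out --increments '[{"tx": -0.01, "ty": 0.05, "tz": 0, "wx": 0, "wy": 0, "wz": 0, "jaw": 0.6}, {"tx": -0.02, "ty": 0.12, "tz": 0, "wx": 0, "wy": 0, "wz": 0, "jaw": 0.6}, {"tx": -0.02, "ty": 0.12, "tz": 0, "wx": 0, "wy": 0, "wz": 0, "jaw": 0.6}]'

```text
t: 43.15
tool_pos: [0.486, -0.0142, 0.048]
tcp_rot: [2.087, 2.347, -0.001]
wrist_force: [1.8, -0.6, 5.5]
opening: 0.011
```

```bash
python3 st.py
```

```text
43.3 [ 0.486  -0.0142  0.048 ] [ 2.0868  2.3473 -0.0008] F [ 2.4806 -1.1143  5.171  -0.1195 -0.5618  0.1176] railxy mm -0.06720659588438718 27.909475367306595 0.010912062416259848
```

Force relaxed, carriage essentially unmoved. Release straight up and look.

Emit:
carry_out --increments '[{"tx": 0, "ty": 0, "tz": 0, "wx": 0, "wy": 0, "wz": 0, "jaw": 1.5}, {"tx": 0, "ty": 0, "tz": 0, "wx": 0, "wy": 0, "wz": 0, "jaw": 4}, {"tx": 0, "ty": 0, "tz": 0, "wx": 0, "wy": 0, "wz": 0, "jaw": 4}, {"tx": 0, "ty": 0, "tz": 0, "wx": 0, "wy": 0, "wz": 0, "jaw": 4}]'

```text
t: 43.75
tool_pos: [0.4853, -0.0135, 0.0475]
tcp_rot: [-2.086, -2.348, 0.001]
wrist_force: [-0.4, 0.2, -0.3]
opening: 0.0403
```

Emit:
carry_out --increments '[{"tx": 0, "ty": 0, "tz": 3, "wx": 0, "wy": 0, "wz": 0, "jaw": 4}, {"tx": 0, "ty": 0, "tz": 7, "wx": 0, "wy": 0, "wz": 0, "jaw": 4}, {"tx": 0, "ty": -4, "tz": 11, "wx": 0, "wy": 0, "wz": 0, "jaw": 4}, {"tx": 0.5, "ty": -8, "tz": 12, "wx": 0, "wy": 0, "wz": 0, "jaw": 4}, {"tx": 0.5, "ty": -8, "tz": 12, "wx": 0, "wy": 0, "wz": 0, "jaw": 4}]'

```text
t: 44.25
tool_pos: [0.4919, -0.1, 0.1701]
tcp_rot: [2.093, 2.337, -0.0]
wrist_force: [-0.1, 0.1, -0.3]
opening: 0.0399
```

Emit:
carry_out --increments '[{"tx": 0, "ty": 0, "tz": 0, "wx": 0, "wy": 0, "wz": 0, "jaw": 4}, {"tx": 0, "ty": 0, "tz": 0, "wx": 0, "wy": 0, "wz": 0, "jaw": 4}]'

```text
t: 44.45
tool_pos: [0.4903, -0.0924, 0.1671]
tcp_rot: [-2.085, -2.348, 0.001]
wrist_force: [1.1, 0.4, -0.1]
opening: 0.0402
```

```bash
python3 st.py; python3 - <<'E'
from h import *
np.set_printoptions(precision=4,suppress=True)
s=bot.get_state();p=bot.read_camera("wrist");np.save("fin.npy",p["image"]);cv2.imwrite("pics/w14.png",p["image"])
for l,z in (("carriage_fin",.088),("carriage_face",.049),("plunger",.044)):
    for o in bot.tip_of(p,l)[:2]:print(l,round(o["conf"],2),np.round(o["xy"],1),atz(p,o["xy"],z,s))
X=[np.array([.4895,-.0419,0])+y*np.array([-.1229,.9924,0])+np.array([0,0,z]) for y,z in((-.0093,.049),(-.0093,.098),(.0057,.049),(-.0243,.049))]
q=proj(p,X,s);print("pred collar top ctr, grip top ctr, +y edge, -y edge",q)
g=cv2.cvtColor(p["image"],6);c=q[1].astype(int);y0,x0=c[1]-55,c[0]-45
for r in range(y0,y0+90,2):print(f"{r:3d}","".join(" .:-=+*#%@"[::-1][min(9,int(v)//26)] for v in g[r,x0:x0+90]))
print(x0)
E
```

```text
44.6 [ 0.4905 -0.0922  0.1673] [-2.0838 -2.3496  0.0007] F [ 0.2106  0.2123 -0.1203 -0.0177 -0.0078  0.0074] railxy mm -5.207453778316391 -50.038168933344636 0.04026266261641288
carriage_fin 0.62 [293.7 104.8] [ 0.486  -0.0159  0.088 ]
carriage_face 0.91 [293.8 132.4] [ 0.4894 -0.0364  0.049 ]
carriage_face 0.55 [294.3 139.9] [ 0.4905 -0.0424  0.049 ]
plunger 0.58 [288.3 150.3] [ 0.4867 -0.052   0.044 ]
pred collar top ctr, grip top ctr, +y edge, -y edge [[293.1065 150.4544]
 [294.2199 157.2509]
 [293.136  132.1694]
 [293.0773 168.2502]]
102 -----------------------------=******#%%%#%%%%%#%###%%#=======-----------------------------
104 -----------------------------=******#%%%%%%%%######%%#=======-----------------------------
106 ----------------------------=*******#%%%%%#########%%*======------------------------------
108 ----------------------------=*******#%%%#%#########%%+======------------------------------
110 ----------------------------=*******#%%%########%##%%+=====-------------------------------
112 ----------------------------==+*****#%%%###########%%+======-=---------------
[... 3022 characters left out ...]
...............................
178 +-................................-*%##%#############+-...................................
180 +==:...:.......:..................-*%###############%+:...................................
182 +++=-:............................:+%######%########%+:...................................
184 +++++=--::++++++-.................:+%#%##%%#########%+:...................................
186 +===++++++++++++-.:----:...:-:::..:+%%%#%###########%+:..:::::............................
188 ++===+++++++=+++=-=++++-..........-*%%%########%#####+:...................................
190 +++===++++++++++++=+==+++++=+-.:--=#%%%%%%%###%%%####+:...................................
249
```

```bash
python3 -c "
from h import *
print(bot.get_state()['t'],bot.close_job())"
```

```text
the job is handed in; nothing more can be done
44.85 None
```

The plunger is standing in the notch at about rail y = −9 mm, and the carriage has been slid against its collar. I handed the job in at 44.9 s with the robot touching nothing.

**Plunger:** I took the black plunger from the stand and left the purple look-alike alone. In the first drag the plunger swung in the jaws instead of sliding. I moved back until it stood upright, turned the gripper 90° and dragged again with about 3 N of press. The tip dropped at about rail y = −6 mm: the press fell to zero and stayed there as I lowered the collar to about 2 mm above the rail before letting go.

**Carriage:** I pinched the fin and slid the carriage about 100 mm. The first three pinches closed on nothing because the pads sat higher than I assumed; the fourth held. It stopped firmly at about 7 N, after the plunger had moved about 3 mm to the notch's wall. I eased the push off before opening the jaws. The carriage had moved back about 0.2 mm by then, so the gap to the collar should be that small.

**Forces:** the largest wrist force I read was about 20 N, when I raised the gripped fin by 1 mm.

**Last checks:**
- The final wrist picture puts the plunger upright to about 1°, with its collar at the carriage face.
- That the collar is flush is inferred from the forces and the upright stance. The pictures were too coarse to measure it.
- I did not check the bystanders' positions at the end. I saw no sign that the arm touched any.

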